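Raise and fill the candy dish on a banquet table

TASK

Set the long blue candy dish gently on the small round top of the brass pedestal, level and centred so that it balances there by itself. Then tip all six candies from the copper cup into the dish, and stand the empty cup upright again, wholly on its small dark tray. Leave the water goblets and candles where they are.

Things in the scene. Friction and masses are not known exactly. Their poses are not given: they have to be found in the camera images.
- dish: Long open ceramic dish, blue with a gilt rim, a rectangular trough 150 mm long (its x) x 58 mm wide (its y) x 44 mm high (its z), walls and floor 3 mm thick, loose, about 0.3 kg. Origin: centre of its underside; z up. It starts standing on the table.
- stand_top (a point): Centre of the flat round top, 56 mm in diameter, of the brass pedestal; it lies 90 mm above the table. The pedestal is fixed: round foot 96 mm in diameter, stem 18 mm in diameter. z up.
- cup: Copper-coloured open tumbler, 75 mm high, outside diameter 45 mm at the base widening evenly to 60 mm at the rim, wall 2.5 mm, floor 5 mm thick, loose, about 0.15 kg, no handle. Origin: centre of its underside; z along its axis to the mouth. It starts upright on the tray with the six candies in it.
- cup_rim (a point): Centre of the cup's mouth, 75 mm above the cup's origin along its axis.
- tray: Small dark metal disc, a flat round tray 120 mm in diameter and 8 mm thick, fixed on the table, the cup's place. Origin: centre of its underside (its top is 8 mm above); z up.
- candy0_center (a point): Centre of one of the six hard candies: a ball 18 mm in diameter, 10 g, yellow, loose in the cup at the start.
- candy1_center (a point): Centre of one of the six hard candies: a ball 18 mm in diameter, 10 g, white, loose in the cup at the start.
- candy2_center (a point): Centre of one of the six hard candies: a ball 18 mm in diameter, 10 g, red, loose in the cup at the start.
- candy3_center (a point): Centre of one of the six hard candies: a ball 18 mm in diameter, 10 g, yellow, loose in the cup at the start.
- candy4_center (a point): Centre of one of the six hard candies: a ball 18 mm in diameter, 10 g, white, loose in the cup at the start.
- candy5_center (a point): Centre of one of the six hard candies: a ball 18 mm in diameter, 10 g, red, loose in the cup at the start.
- goblet_a: Clear stemmed water goblet, 145 mm high, at most 68 mm in diameter, loose. To be left alone. Origin: centre of its underside; z up.
- goblet_b: Clear stemmed water goblet, 145 mm high, at most 68 mm in diameter, loose. To be left alone. Origin: centre of its underside; z up.
- candle_a: Candle in a short glass holder, 64 mm high, 54 mm in diameter, loose. To be left alone. Origin: centre of its underside; z up.
- candle_b: Candle in a short glass holder, 64 mm high, 54 mm in diameter, loose. To be left alone. Origin: centre of its underside; z up.

How it is judged:
By the outcome, as a careful person would: the job done as asked, in the order asked, and still so for the second after the job is handed in, with the robot touching nothing.
It also fails if it takes over 72 s, if anything falls off the work surface, if the arm or the gripper's body presses on something with over 40 N, if the wrist force passes 120 N, or if a joint passes its speed limit or range.

ROBOT

A 7-joint arm with a two-finger parallel gripper is mounted at the origin on the work surface. World frame = base frame: x ahead of the robot, y to its left, z up, the work surface at z = 0. Lengths are in m, angles in rad, forces in N, time in s.
With the tool pointing down it reaches from about 0.4 to 0.85 m from the base axis. Payload 10.4 kg.
Tool frame: the origin (TCP) lies on the centre line of the jaws, within the pads' length; the fingertips stand 17 mm ahead of it and the grasp point (between the pads) lies 2 mm behind it (manip.tcp_to_tips is the distance from the TCP to the fingertips, in m); z points along the fingers, x is the direction in which the jaws open and shut, and the axes are right-handed (so a half turn about z gives the same grasp; the last joint's range is limited). The gripper opens to 85 mm and grips with 20 to 120 N. Pads are 22 mm wide; open, the fingers measure 114 mm over their backs; the gripper's body (76 mm by 85 mm) begins 54 mm behind the grasp point. The pads swing forward as they close: fully open they stand 13 mm farther back than shut.
Start: joints at [-1.252, 0.332, -0.065, 1.46, 0.022, 1.35, -0.088], TCP at [0.209, 0.589, 0.248] pointing down, gripper open.
Joint ranges: [-2.6, 2.6], [-0.5, 2.12], [-1.47, 1.34], [0.16, 2.42], [-1.27, 4.41], [0.06, 2.06], [-2.6, 2.6]. Speed limits (rad/s): [2.22, 2.22, 2.79, 2.79, 3.14, 3.14, 3.14].

INTERFACE

Orientations are given as a unit quaternion [x, y, z, w].
In Python, from workcell import manip gives the robot as it stands.
- The arm moves only by the shell command python3 -m pendant 'ROWS' [FORCE]. ROWS is JSON, a list of rows, each a list of 3 entries, a list of its own where there are three numbers: the shift along the world's x, y, z in cm, then the turn, a rotation vector about the world's x, y, z in degrees, then the closure in counts, from 0 (fully open) to 255 (shut). A call has 1 to 12 rows; each row shifts and turns the pose as measured when the row begins; what a row does not reach is not made up. A row lasts 1/8 s, in which the tool goes at most 62.5 mm and 10.7 degrees, less where a joint would pass 70% of its speed; a pose out of reach is approached as far as the arm can. A call is refused whole if a number of a shift passes 6.25 or a number of a turn 10.7, either way. A call with a gripper value outside its range is refused whole. The fingers move at their own pace and stop on an object; FORCE is the grip in N (left out, the last holds). Time passes only in rows, so rows that do not move let the fingers close. It gives the time, the measured TCP pose, the force and the opening at its end, in the units of the state.
- manip.get_obs(): the state, without advancing time (a new reading comes with each control period).
- manip.camera(name): name is "scene" or "top" or "wrist"; returns a dict with "pixels" (400x640x3 uint8, red, green, blue), "range_z" (400x640 float32, m along the optical axis (not along the pixel's ray), 0 where there is no reading), "K" (3x3 intrinsics, pixels), "origin" and "rotation" of the camera in the world; the wrist camera has in their place "hand_eye" (4x4, takes a point from camera to tool coordinates, whose origin is the TCP and whose axes are the tool frame's). Camera axes: x right, y down, z forward; pixel columns grow to the right and rows downward; lengths in m; the calibration is good to about 2 mm. A picture is of the moment at which its call begins: read the wrist's pose just before it.
- manip.hand_in(): hands the job in, once; it reports no verdict.
The state is a dict: "clock": time; "joint_pos": joint angles; "joint_velocities": joint speeds; "tau": joint torques, N m; "position": TCP position; "ee_rot": TCP orientation; "ft_force": force on the tool from outside, world axes, zero at the start; "torque": the same for the moment, N m; "grip_width": opening from 0.0 (shut) to 1.0 (fully open).
Only numpy, scipy, OpenCV 4.12 (cv2) and the standard library are available. Lean on these libraries where they do the work, as an engineer would, in place of code of your own. Each camera call takes 0.05 s, during which the arm holds its last target.

## Working session

There is one attempt and no reset: what is moved stays moved. The work goes in short steps, Python scripts to look and compute and a shell command to move; the robot and the scene stay as the last step left them, time stands still between calls to the robot, and variables do not carry over. Pictures are saved under pics/ and viewed, and the job is handed in when it is done.

```bash
ls; mkdir -p pics; cat > h.py <<'E'
import numpy as np,cv2
from workcell import manip
from scipy.spatial.transform import Rotation as R
def snap(name,fn):
    o=manip.get_obs(); c=manip.camera(name)
    cv2.imwrite('pics/'+fn+'.png',cv2.cvtColor(c['pixels'],cv2.COLOR_RGB2BGR))
    if 'hand_eye' in c:
        T=np.eye(4);T[:3,:3]=R.from_quat(o['ee_rot']).as_matrix();T[:3,3]=o['position']
        T=T@np.array(c['hand_eye']); c['origin']=T[:3,3]; c['rotation']=T[:3,:3]
    c['rotation']=np.array(c['rotation']);c['origin']=np.array(c['origin'])
    np.savez('pics/'+fn+'.npz',**{k:np.array(v) for k,v in c.items()})
    return c
def cloud(c):
    z=c['range_z'];v,u=np.mgrid[:400,:640];K=c['K']
    p=np.stack([(u-K[0,2])/K[0,0]*z,(v-K[1,2])/K[1,1]*z,z],-1)
    P=p@c['rotation'].T+c['origin']; P[z==0]=np.nan
    return P
E
python3 - <<'E'
from h import *
print(manip.get_obs())
for n in ('scene','top','wrist'):
    c=snap(n,n+'0'); print(n,c['origin'],c['rotation'],c['K'][0])
E
```

```text
pics
{'clock': 0.0, 'joint_pos': array([-1.25161246,  0.33284638, -0.06467094,  1.46096234,  0.02158177,
        1.34988747, -0.08850503]), 'joint_velocities': array([-0.00043102, -0.00107864, -0.00069823,  0.00050679, -0.00017866,
       -0.00236149,  0.00079765]), 'tau': array([ 3.22158476e-04, -6.25448084e+01,  4.93094896e-02, -3.91596937e+01,
        1.61531952e-02,  1.01727553e-02,  3.14346300e-05]), 'position': array([0.20937581, 0.5885077 , 0.24752171]), 'ee_rot': array([ 8.17062376e-01,  5.76548851e-01, -5.58377922e-04,  4.29593022e-04]), 'ft_force': array([ 0.5394064 , -0.23315674, -0.57528294]), 'torque': array([ 0.0098221 , -0.04118862, -0.05011196]), 'grip_width': 0.9984266790329597}
scene [0.93695546 0.34027609 0.9471169 ] [ 0.40174386  0.87744665 -0.23904948 -0.10744582] [459.4514513    0.         322.27375134]
top [ 0.39718452 -0.01975096  0.8882364 ] [-0.70093886  0.7062682  -0.06762817  0.07277613] [462.73693261   0.         321.32278339]
wrist [0.14483423 0.61071003 0.37318419] [[ 0.33427836  0.90822569  0.25176196]
 [ 0.94247358 -0.32178009 -0.09056005]
 [-0.00123697  0.26755126 -0.96354283]] [351.53598137   0.         316.63390418]
```

```bash
python3 - <<'E'
s=open('h.py').read()
s=s.replace("    c['rotation']=np.array(c['rotation']);","    c['rotation']=np.array(c['rotation'])\n    if c['rotation'].size==4: c['rotation']=R.from_quat(c['rotation']).as_matrix()\n    ")
open('h.py','w').write(s)
E
python3 - <<'E'
from h import *
for n in ('scene','top'):
    c=snap(n,n+'0'); P=cloud(c); print(n,P[200,320],np.nanmin(P.reshape(-1,3),0),np.nanmax(P.reshape(-1,3),0))
E
```

```text
scene [ 0.52722518 -0.02525077  0.03592508] [-1.21398284 -2.27069754 -0.76713994] [1.49633955 0.71453445 0.36152284]
top [ 0.55532177 -0.01191962  0.07180877] [ 0.20124508 -1.26275036 -0.76948806] [1.53953678 1.26726719 0.19295684]
```

View pics/scene0.png

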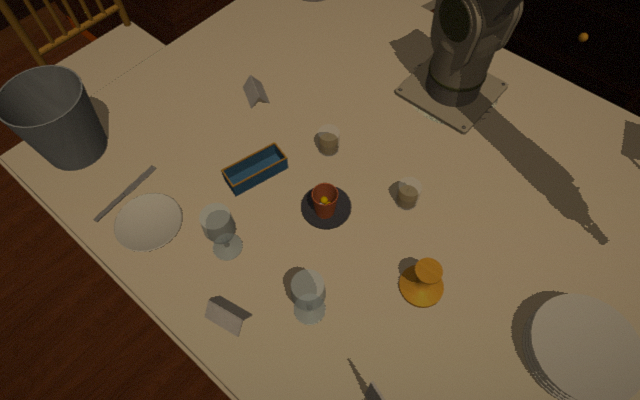

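View pics/top0.png

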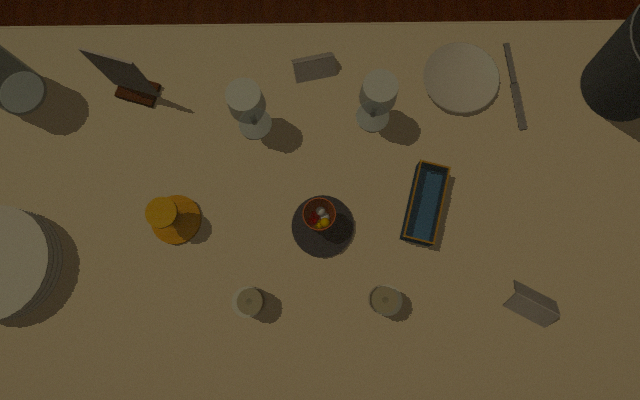

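```bash
python3 - <<'E'
from h import *
c=snap('top','top1');P=cloud(c)
c2=snap('scene','sc1');Q=cloud(c2)
print('table z top',P[330,320],P[120,320], 'scene',Q[250,250],Q[120,340])
def circ(m,A):
    pts=A[m];pts=pts[~np.isnan(pts).any(1)]
    (x,y),r=cv2.minEnclosingCircle(pts[:,:2].astype(np.float32)*1000)
    return len(pts),round(x,1),round(y,1),round(r,1),pts.mean(0).round(4)
for nm,A in(('top',P),('scene',Q)):
    Z=A[...,2]; X=A[...,0];Y=A[...,1]
    reg=(X>.2)&(X<.9)&(np.abs(Y)<.45)
    m=(reg&(Z>.02)&(Z<.2)).astype(np.uint8)
    n,l,s,ce=cv2.connectedComponentsWithStats(m)
    for i in range(1,n):
        if s[i,4]>60:
            mm=l==i; zt=np.nanmax(Z[mm])
            print(nm,ce[i].round(),s[i,4],'zmax',zt.round(4),circ(mm&(Z>zt-.008),A))
    d=reg&(Z>.02)&(Z<.06)&(Y<-.1)&(Y>-.35)
    n,l,s,ce=cv2.connectedComponentsWithStats(d.astype(np.uint8))
    for i in range(1,n):
        if s[i,4]>200:
            mm=(l==i)
            rr=cv2.minAreaRect(A[mm][:,:2].astype(np.float32)*1000);print('rect',ce[i].round(),rr, np.nanmax(Z[mm]))
E
```

```text
table z top [ 0.32423244 -0.00971368  0.0004502 ] [ 0.7339948  -0.01226272  0.00077302] scene [ 0.71376698 -0.0736559  -0.00140067] [ 0.28548295 -0.16452454 -0.00225986]
top [119.  71.] 1394 zmax 0.153 (205, 797.7, 360.2, 50.6, array([0.7991, 0.3583, 0.1491]))
top [314.  63.] 511 zmax 0.0407 (158, 847.8, -0.4, 42.3, array([8.484e-01, 6.000e-04, 3.540e-02]))
top [379.  92.] 1446 zmax 0.149 (973, 741.9, -117.4, 31.6, array([ 0.7411, -0.1177,  0.1445]))
top [245. 100.] 1441 zmax 0.1499 (953, 727.8, 119.0, 31.6, array([0.7275, 0.1193, 0.1447]))
top [427. 201.] 877 zmax 0.0488 (476, 557.1, -210.0, 80.1, array([ 0.5563, -0.2103,  0.0441]))
top [163. 213.] 916 zmax 0.0947 (791, 533.0, 267.1, 28.5, array([0.5328, 0.2674, 0.0899]))
top [319. 213.] 831 zmax 0.0864 (160, 529.2, -10.1, 29.9, array([ 0.5306, -0.0094,  0.0824]))
top [385. 300.] 831 zmax 0.0683 (774, 379.7, -126.5, 27.2, array([ 0.3795, -0.1261,  0.064 ]))
top [248. 301.] 858 zmax 0.0681 (775, 378.0, 116.9, 27.1, array([0.3779, 0.1167, 0.064 ]))
top [535. 304.] 721 zmax 0.0403 (248, 368.8, -399.0, 43.1, array([ 0.3695, -0.3996,  0.
[... 533 characters left out ...]
ene [325. 199.] 715 zmax 0.0858 (126, 528.9, -8.9, 30.6, array([ 0.5279, -0.0102,  0.0817]))
scene [217. 223.] 1155 zmax 0.1496 (677, 741.7, -117.4, 31.9, array([ 0.7423, -0.1167,  0.1452]))
scene [427. 273.] 697 zmax 0.0941 (581, 533.4, 267.8, 28.4, array([0.5339, 0.2682, 0.0898]))
scene [308. 290.] 1199 zmax 0.1488 (869, 727.9, 120.1, 31.6, array([0.7288, 0.1204, 0.145 ]))
scene [226. 312.] 539 zmax 0.0422 (132, 851.5, 1.3, 42.1, array([0.8499, 0.0014, 0.0366]))
scene [374. 392.] 227 zmax 0.1524 (80, 789.3, 328.6, 16.4, array([0.7905, 0.3284, 0.1496]))
rect [255. 166.] ((556.4480590820312, -209.88058471679688), (63.41839599609375, 151.7027130126953), 75.22988891601562) 0.048737734526027365
```

```bash
python3 - <<'E'
import cv2
a=cv2.imread('pics/top0.png')
cv2.imwrite('pics/crop1.png',cv2.resize(a[140:320,140:460],None,fx=2.5,fy=2.5,interpolation=cv2.INTER_CUBIC))
E
```

```text
(no output)
```

View pics/crop1.png

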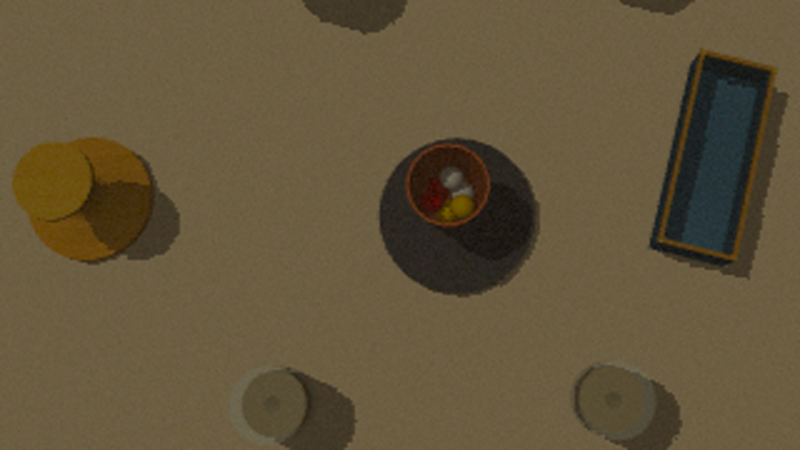

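```bash
python3 -m pendant '[[[4,-5,0],[0,0,0],0],[[5,-6,0],[0,0,0],0],[[5,-6,0],[0,0,0],0],[[5,-6,0],[0,0,0],0],[[5,-6,0],[0,0,0],0],[[4,-6,0],[0,0,1],0],[[3,-6,0],[0,0,1],0],[[2,-6,0],[0,0,1],0],[[1,-6,0],[0,0,1],0],[[0,-6,0],[0,0,0.6],0],[[0,-6,0],[0,0,0],0],[[0,-6,0],[0,0,0],0]]' 50; python3 -c "
from h import *
print(manip.get_obs())"
```

```text
clock: 1.85
position: [0.5012, -0.07, 0.2488]
ee_rot: [0.79, 0.613, 0.002, -0.0]
ft_force: [1.2, 0.1, 0.1]
grip_width: 0.998
{'clock': 1.85, 'joint_pos': array([-0.40952782,  0.05564935,  0.48186724,  1.79378956, -0.03017615,
        1.29631039,  1.40063513]), 'joint_velocities': array([ 0.55274146,  0.08903319,  0.48403134, -0.07141272, -0.06518759,
       -0.0010642 ,  1.04632496]), 'tau': array([ -4.16004449, -39.25140023,  -0.58615236, -37.34566927,
         0.22384224,   0.33326053,  -2.2725407 ]), 'position': array([ 0.50118126, -0.07003541,  0.24884035]), 'ee_rot': array([ 7.89741445e-01,  6.13436609e-01,  1.94235317e-03, -4.50524505e-04]), 'ft_force': array([1.19143546, 0.14227356, 0.14860705]), 'torque': array([-0.01032658, -0.06802507,  0.01072077]), 'grip_width': 0.9976347587405743}
```

```bash
python3 -m pendant '[[[2.5,-5.5,0],[0,0,0],0],[[2.5,-5,-2],[0,0,0],0],[[0.5,-2.5,-3],[0,0,0],0],[[0,0,0],[0,0,0],0],[[0,0,0],[0,0,0],0]]'; python3 -c "
from h import *
o=manip.get_obs();print(o['joint_pos'],o['position'],2*np.degrees(np.arctan2(o['ee_rot'][1],o['ee_rot'][0])))
c=snap('wrist','w1');P=cloud(c)
m=(P[...,2]>.03)&(P[...,2]<.06)&(P[...,0]>.4)&(P[...,0]<.7)&(P[...,1]<-.1)&(P[...,1]>-.33)
print(cv2.minAreaRect(P[m][:,:2].astype(np.float32)*1000),m.sum(),np.median(P[m][:,2]))"
```

```text
clock: 2.48
position: [0.5567, -0.209, 0.1996]
ee_rot: [0.791, 0.611, 0.003, 0.001]
ft_force: [-0.6, 0.0, -0.4]
grip_width: 1.001
[-0.19696517  0.3219033   0.59151102  1.64362196 -0.19271381  1.22837041
  1.75007153] [ 0.55670814 -0.20903297  0.1996208 ] 75.3572328513707
((556.8602905273438, -211.1892852783203), (58.789608001708984, 150.6112518310547), 75.12467193603516) 2920 0.044212534963566336
```

View pics/w1.png

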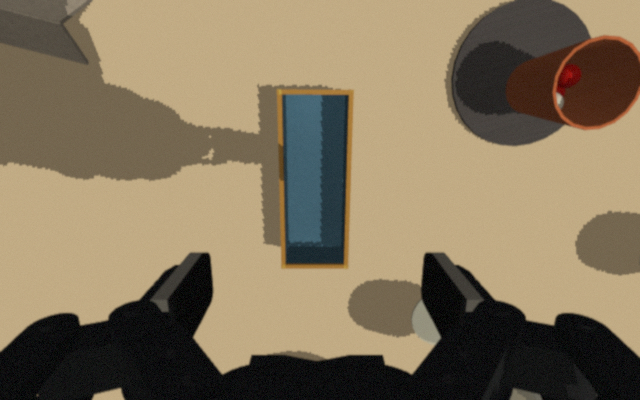

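```bash
python3 -m pendant '[[[0,-0.2,-5],[0,0,-0.3],0],[[0,0,-5],[0,0,0],0],[[0,0,-4],[0,0,0],0],[[0,0,-2],[0,0,0],0],[[0,0,-1.2],[0,0,0],0],[[0,0,0],[0,0,0],0]]'; python3 -c "
from h import *
o=manip.get_obs();print(o['joint_pos'],o['position'],o['ee_rot'])"
```

```text
clock: 3.28
position: [0.562, -0.2026, 0.0301]
ee_rot: [0.789, 0.614, 0.009, 0.004]
ft_force: [0.3, 0.2, 0.2]
grip_width: 1.001
[-0.13524459  0.51893698  0.51254256  1.7845805  -0.32878615  0.90471483
  1.84448594] [ 0.56202796 -0.2026275   0.03014879] [0.78940893 0.61378549 0.00925912 0.00389572]
```

```bash
cat > tgt.py <<'E'
import sys
from h import *
# usage: tgt.py x y z  jaw_deg(angle of tool x)  -> shift cm / rotvec deg for tool down
a=list(map(float,sys.argv[1:5]))
o=manip.get_obs()
h=np.radians(a[3])/2
T=R.from_quat([np.cos(h),np.sin(h),0,0]);C=R.from_quat(o['ee_rot'])
print('shift',((np.array(a[:3])-o['position'])*100).round(2),'rot',np.degrees((T*C.inv()).as_rotvec()).round(2),'q',o['joint_pos'].round(2),'F',o['ft_force'].round(1),'w',round(float(o['grip_width']),3),'t',o['clock'])
E
python3 tgt.py .5569 -.2107 .027 75
```

```text
shift [-0.51 -0.81 -0.31] rot [-0.29  1.11 -0.73] q [-0.14  0.52  0.51  1.78 -0.33  0.9   1.84] F [0.3 0.2 0.2] w 1.001 t 3.275
```

```bash
python3 -m pendant '[[[-0.5,-0.8,0],[-0.3,1.1,-0.7],0],[[0,0,-0.3],[0,0,0],0],[[0,0,0],[0,0,0],0]]';python3 tgt.py .5569 -.2107 .027 75
```

```text
clock: 3.65
position: [0.5585, -0.2114, 0.0299]
ee_rot: [0.793, 0.609, 0.001, 0.001]
ft_force: [-0.5, -0.0, -0.2]
grip_width: 1.001
shift [-0.16  0.07 -0.29] rot [ 0.07  0.18 -0.  ] q [-0.13  0.53  0.52  1.77 -0.32  0.92  1.84] F [-0.5 -0.  -0.2] w 1.001 t 3.65
```

```bash
python3 -m pendant '[[[-0.1,0.1,-0.4],[0,0,0],0],[[0,0,0],[0,0,0],60],[[0,0,0],[0,0,0],90],[[0,0,0],[0,0,0],255],[[0,0,0],[0,0,0],255],[[0,0,0],[0,0,0],255],[[0,0,0],[0,0,0],255]]' 40;python3 tgt.py .5569 -.2107 .027 75
```

```text
clock: 4.53
position: [0.5577, -0.2105, 0.0261]
ee_rot: [0.793, 0.609, 0.001, 0.002]
ft_force: [-0.6, -0.2, 0.5]
grip_width: 0.675
shift [-0.08 -0.02  0.09] rot [0.08 0.23 0.  ] q [-0.13  0.53  0.52  1.78 -0.32  0.91  1.84] F [-0.6 -0.2  0.5] w 0.675 t 4.525
```

```bash
cat > kin.py <<'E'
from h import R,np
from scipy.optimize import least_squares
import itertools
D=[([-1.25161246,.33284638,-.06467094,1.46096234,.02158177,1.34988747,-.08850503],[0.20937581,0.5885077,0.24752171],[.817062376,.576548851,-.000558,.0004296]),
([-0.40952782,0.05564935,0.48186724,1.79378956,-0.03017615,1.29631039,1.40063513],[0.50118126,-0.07003541,0.24884035],[.789741445,.613436609,.00194235,-.0004505]),
([-0.19696517,.3219033,.59151102,1.64362196,-.19271381,1.22837041,1.75007153],[0.55670814,-0.20903297,0.1996208],None),
([-0.13524459,.51893698,.51254256,1.7845805,-.32878615,.90471483,1.84448594],[0.56202796,-0.2026275,0.03014879],[0.78940893,0.61378549,0.00925912,0.00389572])]
def fk(q,p,s):
    h,L1,a,a2,L2,b,L3,o7=p
    M=R.identity();t=np.zeros(3)
    def rot(ax,an):
        nonlocal M; M=M*R.from_euler(ax,an)
    def tr(*v):
        nonlocal t; t=t+M.apply(v)
    rot('z',s[0]*q[0]+s[4]);tr(0,0,h);rot('y',q[1]);tr(a*0,0,L1);rot('z',s[1]*q[2]);tr(a,0,0);rot('y',q[3]);tr(a2,0,L2)
    rot('z',s[2]*q[4]);rot('y',q[5]);tr(b,0,L3);rot('z',s[3]*q[6]+o7)
    return t,M
def resf(p,s,full=False):
    r=[]
    for q,x,e in D:
        t,M=fk(q,p,s); r+=list((t-x)*10)
        if e is not None: r+=list((M.inv()*R.from_quat(e)).as_rotvec()*3)
    r+=list(1e-3*np.array(p[2:4]))+[1e-3*p[5]]
    return np.array(r)
def fit():
    best=None
    for s in itertools.product([1,-1],repeat=4):
      for o in (0,np.pi,-2*1.25+0):
       for o7 in (0,np.pi,np.pi/2,-np.pi/2):
        f=least_squares(resf,[.36,.42,0,0,.4,0,.25,o7],args=(s+(0,) if o==0 else s+(o,),))
        if best is None or f.cost<best[0]: best=(f.cost,f.x,s+(o,))
    return best
if __name__=='__main__':
    b=fit();print(b[0],b[1].round(4),b[2]);print(resf(b[1],b[2]).round(3))
E
python3 kin.py
```

```text
0.22468365604524443 [-5.7133  0.3371  0.0069 -0.2254  0.3517 -0.1106 -5.501   3.1416] (-1, -1, -1, -1, 0)
[-0.401  0.158 -0.015 -0.     0.    -0.     0.178  0.257 -0.023 -0.
 -0.    -0.     0.039  0.387 -0.011 -0.107 -0.019  0.049 -0.    -0.
  0.     0.    -0.    -0.   ]
```

```bash
python3 -m pendant '[[[0,0,1],[0,0,0],255],[[0,0,3],[0,0,0],255],[[0,0,5],[0,0,0],255],[[0,0,5],[0,0,0],255],[[0,0,4],[0,0,0],255],[[0,0,0],[0,0,0],255]]';python3 tgt.py .533 .2675 .22 90; python3 -c "
from h import *
c=snap('wrist','w2')"
```

```text
clock: 5.28
position: [0.5541, -0.2097, 0.2116]
ee_rot: [0.794, 0.608, -0.001, -0.0]
ft_force: [0.4, 0.1, -5.5]
grip_width: 0.677
shift [-2.11 47.72  0.84] rot [ 1.000e-02 -8.000e-02  1.505e+01] q [-0.21  0.31  0.61  1.63 -0.19  1.26  1.74] F [ 0.4  0.1 -5.5] w 0.677 t 5.275
```

View pics/w2.png

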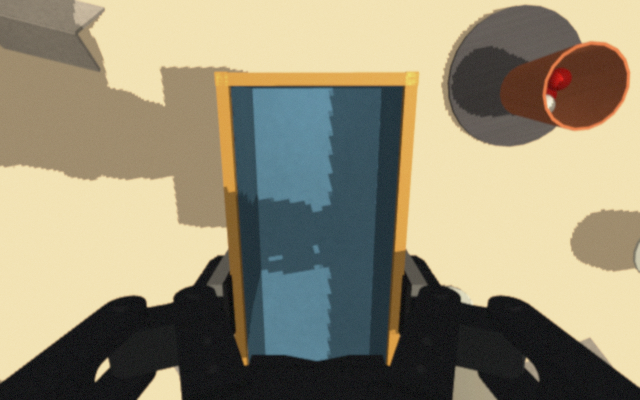

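```bash
python3 -m pendant '[[[0,3,0],[0,0,0],255],[[0,5,0],[0,0,0],255],[[-0.3,5,0],[0,0,0],255],[[-0.3,5,0],[0,0,2],255],[[-0.3,5,0],[0,0,2],255],[[-0.3,5,0],[0,0,2],255],[[-0.3,5,0],[0,0,2],255],[[-0.3,5,0],[0,0,2],255],[[-0.3,4,0],[0,0,2],255],[[0,3,0],[0,0,2],255],[[0,2,0],[0,0,1],255],[[0,0,0],[0,0,0],255]]';python3 tgt.py .533 .2675 .22 90; python3 -c "
from h import *
o=manip.get_obs();print(repr(o['joint_pos']),o['position'],o['ee_rot'])"
```

```text
clock: 6.82
position: [0.5176, 0.2727, 0.1893]
ee_rot: [0.705, 0.709, -0.017, -0.006]
ft_force: [0.9, 0.3, -4.6]
grip_width: 0.669
shift [ 1.54 -0.52  3.07] rot [ 0.9 -1.9 -0.3] q [-0.8   0.31  0.29  1.63 -0.1   1.25  1.09] F [ 0.9  0.3 -4.6] w 0.669 t 6.825
array([-0.80223486,  0.31131957,  0.29465844,  1.63251066, -0.0967157 ,
        1.24849852,  1.08912562]) [0.51757246 0.27274736 0.18930051] [ 0.70511811  0.70885302 -0.01727127 -0.00612786]
```

```bash
cat > kin.py <<'E'
from h import R,np,manip
import json,os
D=[([-1.25161246,.33284638,-.06467094,1.46096234,.02158177,1.34988747,-.08850503],[0.20937581,0.5885077,0.24752171]),
([-0.40952782,0.05564935,0.48186724,1.79378956,-0.03017615,1.29631039,1.40063513],[0.50118126,-0.07003541,0.24884035]),
([-0.19696517,.3219033,.59151102,1.64362196,-.19271381,1.22837041,1.75007153],[0.55670814,-0.20903297,0.1996208]),
([-0.13524459,.51893698,.51254256,1.7845805,-.32878615,.90471483,1.84448594],[0.56202796,-0.2026275,0.03014879]),
([-0.80223486,0.31131957,0.29465844,1.63251066,-0.0967157,1.24849852,1.08912562],[0.51757246,0.27274736,0.18930051])]
def log():
    o=manip.get_obs();f=open('log.txt','a');f.write(json.dumps([list(o['joint_pos']),list(o['position'])])+'\n');f.close()
def data(): return D+([json.loads(l) for l in open('log.txt')] if os.path.exists('log.txt') else [])
def rots(q):
    ax='zyzyzyz';M=R.identity();out=[M]
    for i,a in enumerate(ax):
        M=M*R.from_euler(a,q[i] if a=='y' else -q[i]); out.append(M)
    out[-1]=M*R.from_euler('z',np.pi)
    return out
d0=np.zeros((8,3));d0[1,2]=.36;d0[3,2]=.42;d0[5,2]=.4;d0[7,2]=.27
d0=d0.ravel()
def J(q): return np.hstack([m.as_matrix() for m in rots(q)])
def fit(lam=1e-3):
    A=np.vstack([J(q) for q,x in data()]);b=np.hstack([x for q,x in data()])
    w=np.full(24,1.);w[[5,11,17,23]]=.2;w[[0,1,2]]=30;w[[21,22,6,7,8]]=3
    Aa=np.vstack([A,lam*np.diag(w)]);bb=np.hstack([b,lam*w*d0])
    d=np.linalg.lstsq(Aa,bb,rcond=None)[0]
    return d,A@d-b
def fk(q,d): return J(q)@d,rots(q)[-1]
if __name__=='__main__':
    d,r=fit();print(d.reshape(8,3).round(4));print((r.reshape(-1,3)*1000).round(2))
E
python3 kin.py; sed -i '1a import kin' tgt.py; echo 'kin.log()'>>tgt.py
```

```text
[[-1.000e-04 -0.000e+00 -0.000e+00]
 [ 1.000e-04 -1.950e-02  2.585e-01]
 [-1.000e-04 -2.200e-03  1.000e-04]
 [ 1.000e-04 -1.170e-02  4.485e-01]
 [ 1.000e-04 -1.170e-02  3.500e-03]
 [-1.000e-04 -2.000e-04  4.866e-01]
 [ 1.000e-04 -2.000e-04  2.200e-03]
 [-0.000e+00  1.000e-04  3.242e-01]]
[[-0.  0.  0.]
 [ 0.  0.  0.]
 [-0. -0.  0.]
 [ 0.  0.  0.]
 [ 0. -0. -0.]]
```

```bash
python3 -m pendant '[[[1.5,-0.5,1],[0.9,-1.9,-0.3],255],[[0,0,0],[0,0,0],255],[[0,0,0],[0,0,0],255]]';python3 tgt.py .533 .2675 .17 90;python3 -c "
from h import *
c=snap('wrist','w3');P=cloud(c);c=snap('scene','s3');c=snap('top','t3')"
```

```text
clock: 7.2
position: [0.5354, 0.2631, 0.2003]
ee_rot: [0.709, 0.705, 0.001, 0.001]
ft_force: [-0.2, -0.2, -4.0]
grip_width: 0.675
shift [-0.24  0.44 -3.03] rot [0.03 0.2  0.38] q [-0.79  0.3   0.31  1.62 -0.09  1.23  1.1 ] F [-0.2 -0.2 -4. ] w 0.675 t 7.2
```

View pics/s3.png

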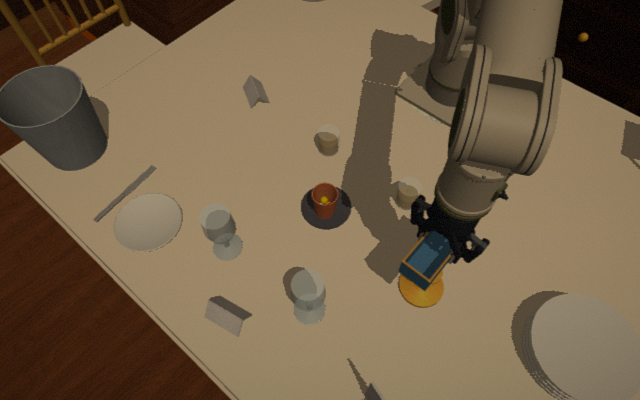

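View pics/t3.png

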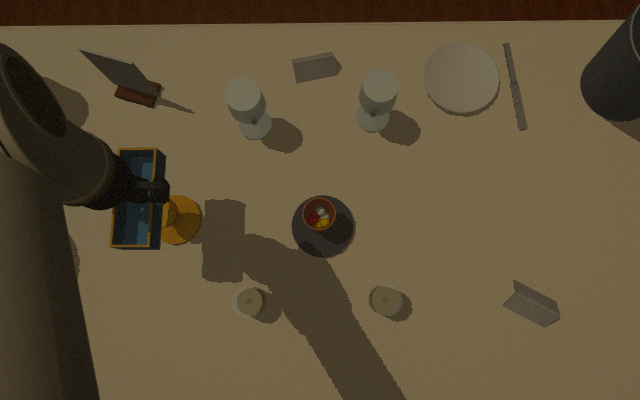

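```bash
cat > ik.py <<'E'
from kin import *
from scipy.optimize import least_squares
lo=np.array([-2.6,-.5,-1.47,.16,-1.27,.06,-2.6]);hi=np.array([2.6,2.12,1.34,2.42,4.41,2.06,2.6])
def toolR(az,p,roll=0,flip=0):
    # z dir azimuth az, pitch down p; jaw x horizontal (roll 0), roll about tool z (deg)
    az,p=np.radians([az,p]);z=np.array([np.cos(az)*np.cos(p),np.sin(az)*np.cos(p),-np.sin(p)])
    x=np.array([-np.sin(az),np.cos(az),0]);y=np.cross(z,x)
    return R.from_matrix(np.array([x,y,z]).T)*R.from_euler('z',roll+180*flip,degrees=True)
def solve(x,Rt,d,q0s,n=25,seed=0):
    rng=np.random.default_rng(seed);best=None
    starts=list(q0s)+[lo+(hi-lo)*rng.random(7) for _ in range(n)]
    m=.05
    for s in starts:
        f=least_squares(lambda q:np.r_[(fk(q,d)[0]-x)*10,(rots(q)[-1].inv()*Rt).as_rotvec()*3,1e-3*(q-q0s[0])],np.clip(s,lo+m+.001,hi-m-.001),bounds=(lo+m,hi-m),max_nfev=60)
        e=np.linalg.norm(f.fun[:6]); dist=np.abs(f.x-q0s[0]).max()
        if e<.02 and (best is None or dist<best[1]): best=(f.x,dist)
    return best
if __name__=='__main__':
    d,_=fit();q0=manip.get_obs()['joint_pos']
    for az in (-60,-30,0,30,60,90):
        for p in (0,20,40):
            out=[]
            for fl in (0,1):
                b=solve(np.array([.529,-.0095,.06]),toolR(az,p,0,fl),d,[q0],12)
                out.append('--' if b is None else str(b[0].round(2)))
            print(az,p,*out)
E
python3 ik.py
```

```text
-60 0 [-1.41  1.14  0.7   2.06  0.9   1.08 -1.17] [-1.6   1.35  0.9   2.07  0.62  0.88  2.17]
-60 20 [-1.32  0.79  0.69  2.15  0.95  0.93 -1.01] [-1.    0.66  0.33  2.14  1.15  1.15  2.02]
-60 40 [-1.47  0.7   1.04  2.18  0.49  0.64 -0.43] [-0.77  0.4   0.22  2.15  1.03  0.97  2.32]
-30 0 [-0.14  0.95 -0.49  2.36  2.19  1.95 -1.43] [-0.33  0.9  -0.32  2.37  2.07  1.84  1.61]
-30 20 -- --
-30 40 [ 0.84  0.82 -1.42  2.37  1.92  1.37 -0.62] [ 0.84  0.82 -1.42  2.37  1.92  1.37  2.52]
0 0 -- --
0 20 -- --
0 40 -- --
30 0 [ 1.86  1.68 -1.09  2.32 -1.22  0.27 -1.51] [ 1.86  1.68 -1.09  2.32 -1.22  0.27  1.63]
30 20 -- --
30 40 [ 1.6   0.83 -1.42  2.36  1.27  0.11  1.36] [ 1.6   0.83 -1.42  2.36  1.27  0.11 -1.78]
60 0 [ 1.06  0.99 -0.51  1.98 -1.22  1.23 -1.92] [ 1.06  0.99 -0.51  1.98 -1.22  1.23  1.22]
60 20 [ 0.93  0.68 -0.44  2.07 -1.22  1.05 -2.1 ] [ 0.93  0.68 -0.44  2.07 -1.22  1.05  1.04]
60 40 [ 0.36  0.41  0.05  2.12 -1.21  0.97 -2.34] [ 0.34  0.41  0.08  2.12 -1.22  0.98  0.81]
90 0 [ 0.47  1.03  0.03  1.6  -1.15  1.82 -2.02] [ 0.43  1.04  0.08  1.6  -1.18  1.85  1.14]
90 20 [ 0.32  0.82  0.19  1.71 -1.09  1.63 -2.07] [ 0.25  0.83  0.27  1.71 -1.14  1.66  1.1 ]
90 40 [-0.03  0.67  0.52  1.81 -1.07  1.47 -2.13] [ 0.04  0.64  0.42  1.81 -1.02  1.43  0.98]
```

```bash
python3 -m pendant '[[[-0.2,0.4,-2],[0,0.2,0.4],255],[[0,0,-2],[0,0,0],255],[[0,0,-2],[0,0,0],255],[[0,0,-0.5],[0,0,0],255],[[0,0,0],[0,0,0],255]]';python3 tgt.py .534 .2675 .116 90
```

```text
clock: 7.98
position: [0.5304, 0.269, 0.1283]
ee_rot: [0.705, 0.709, -0.002, -0.001]
ft_force: [-0.5, -0.4, -3.8]
grip_width: 0.673
shift [ 0.36 -0.15 -1.23] rot [ 0.11 -0.27 -0.28] q [-0.78  0.37  0.29  1.7  -0.12  1.1   1.12] F [-0.5 -0.4 -3.8] w 0.673 t 7.975
```

```bash
python3 -m pendant '[[[0.3,-0.1,0],[0.1,-0.2,-0.2],255],[[0.1,0,-0.4],[0,0,0],255],[[0,0,-0.3],[0,0,0],255],[[0,0,0],[0,0,0],255]]';python3 tgt.py .534 .2675 .116 90
```

```text
clock: 8.48
position: [0.5355, 0.2685, 0.1225]
ee_rot: [0.707, 0.708, 0.001, -0.0]
ft_force: [-0.8, -0.2, -4.0]
grip_width: 0.672
shift [-0.15 -0.1  -0.65] rot [-0.09  0.08 -0.07] q [-0.78  0.38  0.29  1.7  -0.12  1.08  1.12] F [-0.8 -0.2 -4. ] w 0.672 t 8.475
```

```bash
python3 -m pendant '[[[-0.1,-0.1,-0.2],[0,0,0],255],[[0,0,-0.2],[0,0,0],255],[[0,0,0],[0,0,0],255]]';python3 tgt.py .534 .2675 .116 90
```

```text
clock: 8.85
position: [0.5344, 0.2674, 0.1184]
ee_rot: [0.707, 0.708, 0.001, -0.0]
ft_force: [-0.2, -0.7, -4.1]
grip_width: 0.672
shift [-0.04  0.01 -0.24] rot [-0.1   0.09 -0.07] q [-0.78  0.38  0.29  1.7  -0.12  1.07  1.12] F [-0.2 -0.7 -4.1] w 0.672 t 8.85
```

```bash
python3 -m pendant '[[[0,0,-0.15],[0,0,0],255],[[0,0,0],[0,0,0],255]]';python3 tgt.py .534 .2675 .116 90; python3 -m pendant '[[[0,0,-0.1],[0,0,0],255],[[0,0,0],[0,0,0],255]]';python3 tgt.py .534 .2675 .116 90
```

```text
clock: 9.1
position: [0.5344, 0.2674, 0.1168]
ee_rot: [0.707, 0.708, 0.001, -0.0]
ft_force: [0.0, -0.6, -4.5]
grip_width: 0.673
shift [-0.04  0.01 -0.08] rot [-0.1   0.09 -0.07] q [-0.78  0.38  0.29  1.71 -0.12  1.07  1.12] F [ 0.  -0.6 -4.5] w 0.673 t 9.1
clock: 9.35
position: [0.5346, 0.2676, 0.1162]
ee_rot: [0.707, 0.708, 0.001, -0.0]
ft_force: [0.2, -0.2, -3.8]
grip_width: 0.674
shift [-0.06 -0.01 -0.02] rot [-0.12  0.11 -0.07] q [-0.78  0.38  0.29  1.71 -0.12  1.07  1.13] F [ 0.2 -0.2 -3.8] w 0.674 t 9.35
```

```bash
python3 -m pendant '[[[0,0,-0.1],[0,0,0],255],[[0,0,0],[0,0,0],255]]'; python3 -m pendant '[[[0,0,-0.1],[0,0,0],255],[[0,0,0],[0,0,0],255]]';python3 tgt.py .534 .2675 .116 90
```

```text
clock: 9.6
position: [0.5347, 0.2676, 0.1163]
ee_rot: [0.707, 0.708, 0.002, -0.0]
ft_force: [0.4, 0.6, -4.5]
grip_width: 0.673
clock: 9.85
position: [0.5348, 0.2676, 0.1162]
ee_rot: [0.707, 0.707, 0.002, -0.0]
ft_force: [0.4, -0.3, -3.4]
grip_width: 0.674
shift [-0.08 -0.01 -0.02] rot [-0.17  0.13 -0.06] q [-0.78  0.38  0.29  1.71 -0.12  1.07  1.13] F [ 0.4 -0.3 -3.4] w 0.674 t 9.85
```

```bash
python3 -m pendant '[[[0,0,-0.25],[0,0,0],255],[[0,0,0],[0,0,0],255]]';python3 tgt.py .534 .2675 .116 90
python3 -c "
from h import *
c=snap('scene','s4');a=cv2.imread('pics/s4.png');cv2.imwrite('pics/s4c.png',cv2.resize(a[180:330,360:520],None,fx=4,fy=4,interpolation=cv2.INTER_CUBIC))"
```

```text
clock: 10.1
position: [0.535, 0.2678, 0.1164]
ee_rot: [0.707, 0.707, 0.002, -0.0]
ft_force: [0.8, 0.4, -3.8]
grip_width: 0.674
shift [-0.1  -0.03 -0.04] rot [-0.23  0.16 -0.06] q [-0.77  0.38  0.29  1.71 -0.12  1.07  1.13] F [ 0.8  0.4 -3.8] w 0.674 t 10.1
```

View pics/s4c.png

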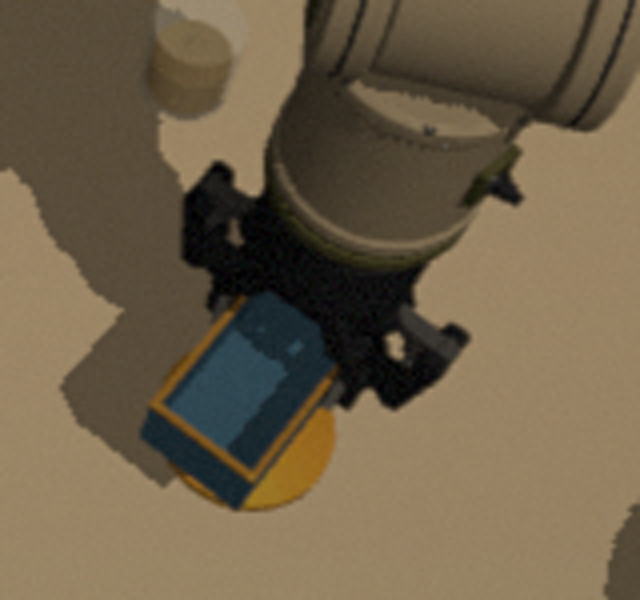

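```bash
python3 -m pendant '[[[0,0,0],[0,0,0],75],[[0,0,0],[0,0,0],65],[[0,0,0],[0,0,0],40],[[0,0,0],[0,0,0],0],[[0,0,0],[0,0,0],0],[[0,0,0],[0,0,0],0]]' 20;python3 tgt.py .534 .2675 .116 90
python3 -c "
from h import *
c=snap('wrist','w5');P=cloud(c)
m=(P[...,2]>.125)&(P[...,2]<.145)&(np.abs(P[...,0]-.533)<.1)&(np.abs(P[...,1]-.267)<.031)
A=P[m];print(cv2.minAreaRect(A[:,:2].astype(np.float32)*1000),m.sum())
print(np.linalg.lstsq(np.c_[A[:,:2]-[.533,.267],np.ones(len(A))],A[:,2],rcond=None)[0])"
```

```text
clock: 10.9
position: [0.5357, 0.2682, 0.116]
ee_rot: [0.707, 0.708, 0.003, -0.0]
ft_force: [-0.3, 0.2, 0.6]
grip_width: 1.002
shift [-0.17 -0.07  0.  ] rot [-0.25  0.23 -0.06] q [-0.77  0.38  0.29  1.71 -0.12  1.07  1.13] F [-0.3  0.2  0.6] w 1.002 t 10.9
((511.6261291503906, 267.0389404296875), (106.15779113769531, 59.32732009887695), 0.13150817155838013) 12303
[-1.48310877e-02  1.39696256e-05  1.32717154e-01]
```

View pics/w5.png

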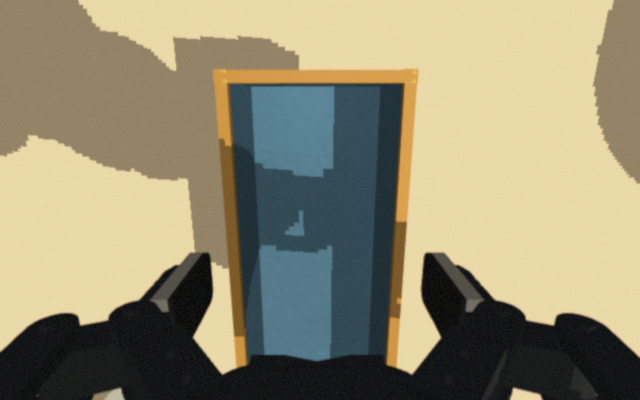

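```bash
python3 -m pendant '[[[0,0,1.5],[0,0,0],0],[[0,0,2],[0,0,0],0],[[0,0,2],[0,0,0],0],[[0,0,3],[0,0,0],0],[[0,0,4],[0,0,0],0],[[-2,-5,3],[0,0,0],0],[[-2,-6,2],[0,0,0],0],[[-1,-6,0],[0,0,0],0],[[0,-6,0],[0,0,0],0],[[0,-6,0],[0,0,0],0],[[0,-3,0],[0,0,0],0],[[0,0,0],[0,0,0],0]]';python3 tgt.py .534 .2675 .116 90
python3 -c "
from h import *
c=snap('scene','s6')
for n in('top','scene'):
  c=snap(n,n+'6');P=cloud(c)
  for lo,hi in((.128,.145),):
    m=(P[...,2]>lo)&(P[...,2]<hi)&(np.abs(P[...,0]-.533)<.1)&(np.abs(P[...,1]-.267)<.06)
    A=P[m];print(cv2.minAreaRect(A[:,:2].astype(np.float32)*1000),m.sum())
    print(np.linalg.lstsq(np.c_[A[:,:2]-[.533,.267],np.ones(len(A))],A[:,2],rcond=None)[0])"; python3 kin.py
```

```text
clock: 12.45
position: [0.4832, -0.0606, 0.309]
ee_rot: [0.707, 0.707, 0.01, 0.002]
ft_force: [0.1, 1.2, 0.3]
grip_width: 1.003
shift [  5.08  32.81 -19.3 ] rot [-0.65  1.03  0.04] q [-0.53 -0.05  0.56  1.75  0.01  1.41  1.59] F [0.1 1.2 0.3] w 1.003 t 12.45
((534.7771606445312, 267.8155822753906), (150.5741424560547, 60.08927917480469), 0.1654910296201706) 762
[-0.00285788 -0.00120487  0.13338916]
((534.613037109375, 268.30108642578125), (152.7181854248047, 58.71105194091797), 0.03173839673399925) 471
[0.00109842 0.00516736 0.13380784]
[[-0.000e+00 -0.000e+00 -0.000e+00]
 [ 0.000e+00 -1.960e-02  2.582e-01]
 [-0.000e+00 -2.200e-03  1.000e-04]
 [ 0.000e+00 -1.170e-02  4.484e-01]
 [ 0.000e+00 -1.170e-02  3.500e-03]
 [-0.000e+00 -2.000e-04  4.866e-01]
 [-0.000e+00 -2.000e-04  2.200e-03]
 [ 0.000e+00  0.000e+00  3.239e-01]]
[[-0.  0.  0.]
 [ 0. -0.  0.]
 [-0. -0. -0.]
 [-0.  0.  0.]
 [-0. -0. -0.]
 [ 0. -0. -0.]
 [-0. -0. -0.]
 [ 0. -0.  0.]
 [ 0. -0.  0.]
 [ 0. -0.  0.]
 [ 0. -0.  0.]
 [ 0. -0.  0.]
 [ 0. -0.  0.]
 [ 0.  0.  0.]
 [-0.  0.  0.]]
```

View pics/s6.png

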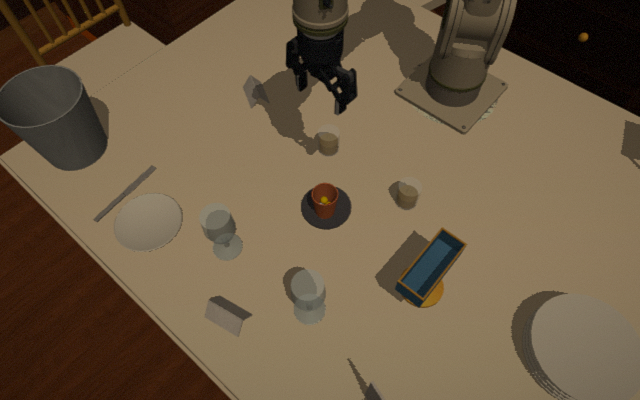

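```bash
cat > plan.py <<'E'
from ik import *
d,_=fit();q0=manip.get_obs()['joint_pos'];print(q0.round(2))
for az in (70,80,90):
  for p in (15,20,25):
    g=solve(np.array([.529,-.0095,.062]),toolR(az,p,0,1),d,[q0],8)
    if g is None: print(az,p,'--');continue
    up=solve(np.array([.529,-.0095,.22]),toolR(az,p,0,1),d,[g[0]],4)
    q=up[0] if up is not None else g[0]
    print(az,p,'grasp',g[0].round(2),'up',q.round(2))
    for sgn in (1,-1):
      qq=q;s=[]
      for roll in (0,60,100,140):
        b=solve(np.array([.525,.2675,.21]),toolR(90,p if roll==0 else max(0,p-10),sgn*roll,1),d,[qq],4)
        if b is None: s.append('--');continue
        qq=b[0];s.append(str(qq.round(2)))
      print('   ',sgn,' | '.join(s))
E
python3 plan.py
```

```text
[-0.53 -0.04  0.55  1.76  0.01  1.41  1.59]
70 15 grasp [ 0.66  0.75 -0.14  1.94 -1.22  1.35  1.09] up [ 0.67  0.44 -0.15  1.96 -1.21  1.46  0.82]
    1 [ 0.44  0.52 -0.5   1.93 -1.22  1.2   0.75] | [ 0.6   0.69 -0.68  1.92 -1.22  1.21 -0.2 ] | [ 0.6   0.69 -0.68  1.92 -1.22  1.21 -0.9 ] | [ 0.6   0.69 -0.68  1.92 -1.22  1.21 -1.6 ]
    -1 [ 0.44  0.52 -0.5   1.93 -1.22  1.2   0.75] | [ 0.65  0.71 -0.75  1.92 -1.18  1.17  1.87] | [ 0.89  0.92 -1.07  1.91 -0.91  0.98  2.42] | --
70 20 grasp [ 0.62  0.69 -0.11  1.96 -1.2   1.3   1.05] up [ 0.62  0.38 -0.11  1.96 -1.17  1.42  0.77]
    1 [ 0.29  0.44 -0.35  1.93 -1.22  1.21  0.71] | [ 0.53  0.6  -0.61  1.93 -1.22  1.2  -0.25] | [ 0.53  0.6  -0.61  1.93 -1.22  1.2  -0.94] | [ 0.53  0.6  -0.61  1.93 -1.22  1.2  -1.64]
    -1 [ 0.29  0.44 -0.35  1.93 -1.22  1.21  0.71] | [ 0.53  0.6  -0.61  1.93 -1.22  1.2   1.85] | [ 0.75  0.72 -0.88  1.92 -1.05  1.07  2.46] | --
70 25 grasp [ 0.58  0.63 -0.09  1.97 -1.17  1.24  0.99] up [ 0.58  0.33 -0.09  1.96 -1.12  1.37  0.71]
    1 [ 0.24  0.39 -0.32  1.92 -1.17  1.18  0.63] | [ 0.44  0.52 -0.5   1.9
[... 2194 characters left out ...]
93 -1.22  1.2  -0.25] | [ 0.53  0.6  -0.61  1.93 -1.22  1.2  -0.94] | [ 0.53  0.6  -0.61  1.93 -1.22  1.2  -1.64]
    -1 [ 0.36  0.45 -0.43  1.93 -1.19  1.19  0.69] | [ 0.55  0.61 -0.63  1.93 -1.21  1.2   1.84] | [ 0.82  0.78 -0.98  1.91 -0.97  1.01  2.41] | --
90 25 grasp [ 0.44  0.75  0.01  1.72 -0.97  1.49  0.98] up [ 0.44  0.5   0.02  1.71 -0.96  1.64  0.77]
    1 [ 0.23  0.39 -0.3   1.93 -1.17  1.18  0.64] | [ 0.44  0.52 -0.5   1.93 -1.22  1.2  -0.29] | [ 0.44  0.52 -0.5   1.93 -1.22  1.2  -0.99] | [ 0.44  0.52 -0.5   1.93 -1.22  1.2  -1.69]
    -1 [ 0.23  0.39 -0.3   1.93 -1.17  1.18  0.64] | [ 0.44  0.52 -0.5   1.93 -1.22  1.2   1.8 ] | [ 0.7   0.63 -0.83  1.92 -1.05  1.07  2.41] | --
```

```bash
cat > tg2.py <<'E'
import sys
from ik import *
# x y z az pitch roll
a=list(map(float,sys.argv[1:7]));o=manip.get_obs()
v=(toolR(a[3],a[4],a[5],1)*R.from_quat(o['ee_rot']).inv()).as_rotvec()
print('shift',((np.array(a[:3])-o['position'])*100).round(2),'rot',np.degrees(v).round(1),'tot',np.degrees(np.linalg.norm(v)).round(1),'\nq',o['joint_pos'].round(2),'p',o['position'].round(4),'F',o['ft_force'].round(1),'T',o['torque'].round(2),'w',round(float(o['grip_width']),3),'t',o['clock'])
log()
E
python3 tg2.py .529 -.2 .25 90 20 0
```

```text
shift [  4.55 -14.31  -5.83] rot [ 54.5  55.6 -77.1] tot 109.6 
q [-0.53 -0.04  0.55  1.76  0.01  1.41  1.59] p [ 0.4835 -0.0569  0.3083] F [1.1 1.4 0.2] T [-0.01 -0.03 -0.02] w 1.0 t 12.6
```

```bash
python3 -m pendant '[[[0.4,-1.2,0],[4.5,4.6,-6.4],0],[[0.4,-1.2,0],[4.5,4.6,-6.4],0],[[0.4,-1.2,0],[4.5,4.6,-6.4],0],[[0.4,-1.2,0],[4.5,4.6,-6.4],0],[[0.4,-1.2,0],[4.5,4.6,-6.4],0],[[0.4,-1.2,0],[4.5,4.6,-6.4],0],[[0.4,-1.2,0],[4.5,4.6,-6.4],0],[[0.4,-1.2,0],[4.5,4.6,-6.4],0],[[0.4,-1.2,-1],[4.5,4.6,-6.4],0],[[0.4,-1.2,-1],[4.5,4.6,-6.4],0],[[0.4,-1.2,-1],[4.5,4.6,-6.4],0],[[0,-1,-1],[4.5,4.6,-6.4],0]]'; python3 tg2.py .529 -.2 .25 90 20 0;  python3 kin.py
```

```text
clock: 14.1
position: [0.5365, -0.1795, 0.2665]
ee_rot: [0.808, -0.002, 0.002, -0.589]
ft_force: [0.0, 0.8, -0.7]
grip_width: 1.004
shift [-0.75 -2.05 -1.65] rot [-2.2  0.   0.4] tot 2.3 
q [ 0.51  0.72  0.26  1.37 -1.04  2.04  0.8 ] p [ 0.5365 -0.1795  0.2665] F [ 0.   0.8 -0.7] T [-1.09 -0.05  0.  ] w 1.004 t 14.1
[[ 0.000e+00 -0.000e+00 -0.000e+00]
 [ 0.000e+00 -1.960e-02  2.582e-01]
 [-0.000e+00 -2.200e-03  1.000e-04]
 [ 0.000e+00 -1.170e-02  4.484e-01]
 [ 0.000e+00 -1.170e-02  3.500e-03]
 [-0.000e+00 -2.000e-04  4.866e-01]
 [ 0.000e+00 -2.000e-04  2.200e-03]
 [ 0.000e+00  0.000e+00  3.239e-01]]
[[-0.  0.  0.]
 [ 0. -0.  0.]
 [ 0. -0.  0.]
 [ 0.  0.  0.]
 [-0. -0.  0.]
 [ 0. -0. -0.]
 [-0. -0.  0.]
 [ 0. -0. -0.]
 [ 0. -0. -0.]
 [ 0. -0. -0.]
 [ 0. -0. -0.]
 [ 0. -0. -0.]
 [ 0. -0. -0.]
 [ 0. -0. -0.]
 [-0.  0. -0.]
 [-0.  0. -0.]
 [-0.  0. -0.]]
```

```bash
python3 -m pendant '[[[-0.3,0,-3],[-1,0,0.2],0],[[-0.2,0,-5],[-1,0,0.2],0],[[0,1,-4],[0,0,0],0],[[0,2,-3],[0,0,0],0],[[0,2,-1],[0,0,0],0],[[0,0,0],[0,0,0],0]]'; python3 tg2.py .529 -.11 .1 90 20 0
python3 -c "
from h import *
c=snap('wrist','w7');P=cloud(c)
m=(P[...,2]>.02)&(P[...,2]<.1)&(np.hypot(P[...,0]-.529,P[...,1]+.01)<.06)
A=P[m]
for z in(.03,.04,.05,.06,.07,.08):
  B=A[abs(A[:,2]-z)<.005]
  if len(B)>5: print(z,len(B),B.min(0).round(4),B.max(0).round(4))
c=snap('top','t7')
"
```

```text
clock: 14.85
position: [0.5323, -0.1206, 0.0988]
ee_rot: [0.815, 0.002, -0.006, -0.579]
ft_force: [-0.6, 0.3, -0.2]
grip_width: 0.996
shift [-0.33  1.06  0.12] rot [-0.8 -0.4 -0.6] tot 1.1 
q [ 0.45  0.87  0.23  1.51 -1.01  1.81  1.02] p [ 0.5323 -0.1206  0.0988] F [-0.6  0.3 -0.2] T [-0.94  0.01 -0.08] w 0.996 t 14.85
0.03 550 [ 0.5037 -0.0369  0.025 ] [ 0.5517 -0.0156  0.035 ]
0.04 609 [ 0.5026 -0.0376  0.035 ] [ 0.5526 -0.0148  0.045 ]
0.05 935 [ 0.5015 -0.0389  0.045 ] [0.5536 0.0153 0.055 ]
0.06 1435 [ 0.5009 -0.0405  0.055 ] [0.5544 0.0157 0.065 ]
0.07 1777 [ 0.4998 -0.0409  0.065 ] [0.5554 0.0166 0.075 ]
0.08 2015 [ 0.4986 -0.0419  0.075 ] [0.5578 0.0192 0.0839]
```

View pics/w7.png

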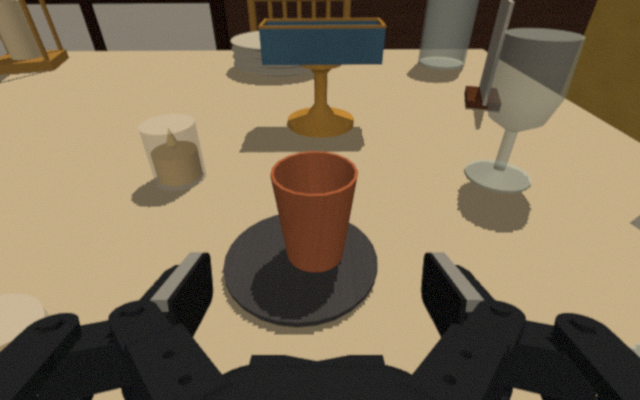

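View pics/t7.png

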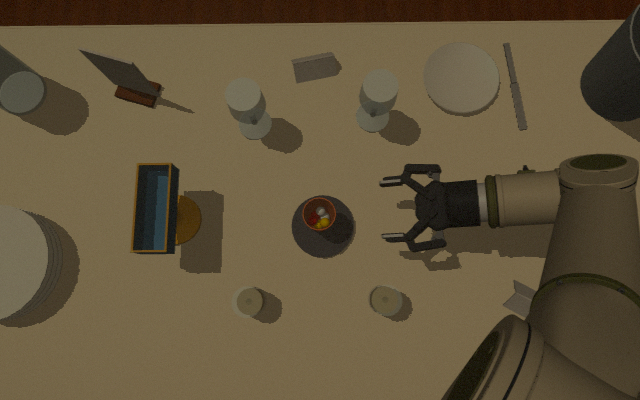

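```bash
python3 -m pendant '[[[-0.4,1,-0.3],[-0.8,-0.4,-0.6],0],[[0,2,-0.8],[0,0,0],0],[[0,2,-0.8],[0,0,0],0],[[0,2,-0.6],[0,0,0],0],[[0,0,0],[0,0,0],0]]'; python3 tg2.py .528 -.011 .062 90 20 0
```

```text
clock: 15.58
position: [0.5296, -0.0505, 0.0749]
ee_rot: [0.82, 0.0, 0.003, -0.572]
ft_force: [-0.2, 0.4, -0.1]
grip_width: 1.002
shift [-0.16  3.95 -1.29] rot [0.2 0.2 0.2] tot 0.4 
q [ 0.37  0.82  0.2   1.65 -1.05  1.68  1.06] p [ 0.5296 -0.0505  0.0749] F [-0.2  0.4 -0.1] T [-0.95 -0.    0.03] w 1.002 t 15.575
```

```bash
python3 -m pendant '[[[-0.1,1.5,-0.5],[0.2,0.2,0.2],0],[[-0.1,1.3,-0.4],[0,0,0],0],[[0,1.0,-0.3],[0,0,0],0],[[0,0,0],[0,0,0],0]]'; python3 tg2.py .528 -.011 .062 90 20 0
```

```text
clock: 16.08
position: [0.5276, -0.0104, 0.0621]
ee_rot: [0.819, 0.0, 0.0, -0.573]
ft_force: [-0.2, 0.0, 0.7]
grip_width: 1.0
shift [ 0.04 -0.06 -0.01] rot [ 0.1  0.  -0. ] tot 0.1 
q [ 0.33  0.82  0.17  1.71 -1.08  1.62  1.07] p [ 0.5276 -0.0104  0.0621] F [-0.2  0.   0.7] T [-0.96 -0.03 -0.01] w 1.0 t 16.075
```

```bash
python3 -m pendant '[[[0,0.3,-0.1],[0,0,0],0],[[0,0,0],[0,0,0],60],[[0,0,0],[0,0,0],80],[[0,0,0],[0,0,0],255],[[0,0,0],[0,0,0],255],[[0,0,0],[0,0,0],255],[[0,0,0],[0,0,0],255]]' 40; python3 tg2.py .528 -.011 .062 90 20 0; python3 -c "
from h import *
c=snap('wrist','w8')"
```

```text
clock: 16.95
position: [0.5282, -0.0089, 0.0615]
ee_rot: [0.82, -0.0, 0.001, -0.573]
ft_force: [-0.7, -0.7, 1.5]
grip_width: 0.656
shift [-0.02 -0.21  0.05] rot [0.1 0.1 0.1] tot 0.2 
q [ 0.33  0.81  0.17  1.71 -1.08  1.61  1.07] p [ 0.5282 -0.0089  0.0615] F [-0.7 -0.7  1.5] T [-0.84  0.03 -0.14] w 0.656 t 16.95
```

View pics/w8.png

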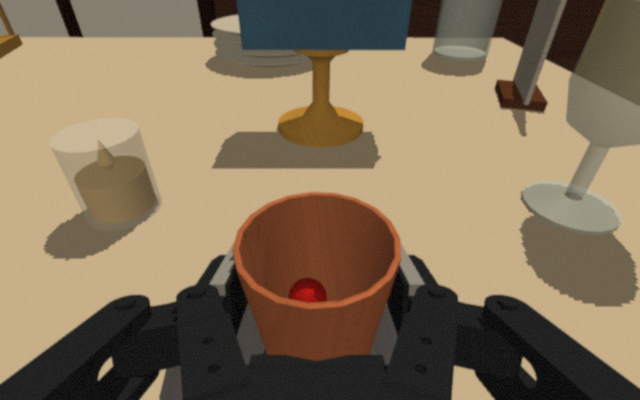

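```bash
python3 -m pendant '[[[0,0,0.6],[0,0,0],255],[[0,0,1.5],[0,0,0],255],[[0,0,3],[0,0,0],255],[[0,0,4],[0,0,0],255],[[0,0,4],[0,0,0],255],[[0,0,4],[0,0,0],255],[[0,0,0],[0,0,0],255]]' 40; python3 tg2.py .52 .2675 .235 90 20 0; python3 -c "
from h import *
c=snap('wrist','w9')"
```

```text
clock: 17.88
position: [0.5264, -0.009, 0.2414]
ee_rot: [0.821, -0.0, 0.001, -0.571]
ft_force: [0.3, 0.6, -2.6]
grip_width: 0.657
shift [-0.64 27.65 -0.64] rot [0.3 0.1 0.1] tot 0.3 
q [ 0.31  0.52  0.2   1.71 -1.07  1.76  0.81] p [ 0.5264 -0.009   0.2414] F [ 0.3  0.6 -2.6] T [-1.44 -0.03 -0.03] w 0.657 t 17.875
```

View pics/w9.png

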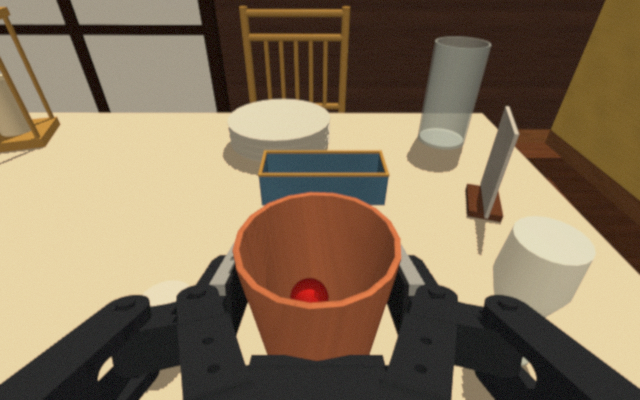

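```bash
python3 -m pendant '[[[0,2,0],[0,0,0],255],[[-0.2,4,0],[0,0,0],255],[[-0.2,4,0],[0,0,0],255],[[-0.2,4,0],[0,0,0],255],[[-0.2,4,0],[0,0,0],255],[[0,2,0],[0,0,0],255],[[0,0,0],[0,0,0],255]]'; python3 tg2.py .515 .2675 .235 90 20 0
```

```text
clock: 18.8
position: [0.5105, 0.2052, 0.2322]
ee_rot: [0.82, -0.003, -0.008, -0.572]
ft_force: [0.2, -0.9, -2.6]
grip_width: 0.658
shift [0.45 6.23 0.28] rot [ 0.2 -1.  -0.3] tot 1.0 
q [ 0.09  0.37  0.02  1.95 -1.24  1.42  0.72] p [0.5105 0.2052 0.2322] F [ 0.2 -0.9 -2.6] T [-1.46 -0.09 -0.06] w 0.658 t 18.8
```

```bash
cat > p2.py <<'E'
from ik import *
d,_=fit();q0=manip.get_obs()['joint_pos']
for az in (80,90,100,110,120):
  for p in (0,20):
    f=None
    for q5 in (-1.2,-1.1,-1.0,-.9):
        g=least_squares(lambda q:np.r_[(fk(q,d)[0]-[.52,.265,.22])*10,(rots(q)[-1].inv()*toolR(az,p,0,1)).as_rotvec()*3,(q[4]-q5)*5,1e-3*(q-q0)],q0,bounds=(lo,hi) )
        if np.linalg.norm(g.fun[:7])<.02: f=g.x
    print(az,p,None if f is None else f.round(2))
E
python3 p2.py
```

```text
80 0 [ 1.09  1.11 -1.27  2.06 -0.9   0.71  0.74]
80 20 [ 1.03  0.67 -1.23  2.04 -0.9   0.74  0.47]
90 0 [ 0.93  1.   -1.11  1.92 -0.9   0.99  0.7 ]
90 20 [ 0.82  0.62 -0.99  1.92 -0.9   0.99  0.51]
100 0 [ 0.75  0.94 -0.93  1.77 -0.9   1.23  0.67]
100 20 [ 0.57  0.6  -0.73  1.79 -0.9   1.22  0.56]
110 0 [ 0.56  0.91 -0.76  1.63 -0.9   1.46  0.66]
110 20 [ 0.34  0.62 -0.49  1.65 -0.9   1.43  0.61]
120 0 [ 0.37  0.93 -0.6   1.49 -0.9   1.66  0.66]
120 20 [ 0.13  0.67 -0.27  1.52 -0.9   1.63  0.66]
```

```bash
python3 -m pendant '[[[0.1,0,0],[0.2,-1,3],255],[[0.1,1,0],[0,0,4],255],[[0.1,2,0],[0,0,4],255],[[0.1,2,0],[0,0,4],255],[[0,1,0],[0,0,0],255],[[0,0,0],[0,0,0],255]]'; python3 tg2.py .515 .2675 .225 105 20 0; python3 -c "
from h import *
c=snap('scene','s10');snap('wrist','w10');snap('top','t10')"
```

```text
clock: 19.55
position: [0.5162, 0.2614, 0.2283]
ee_rot: [0.812, 0.112, -0.079, -0.567]
ft_force: [-0.7, -0.9, -2.8]
grip_width: 0.654
shift [-0.12  0.61 -0.33] rot [ 0.2 -0.  -0.8] tot 0.8 
q [ 0.01  0.51 -0.04  1.74 -1.13  1.53  0.71] p [0.5162 0.2614 0.2283] F [-0.7 -0.9 -2.8] T [-1.29 -0.38  0.03] w 0.654 t 19.55
```

View pics/s10.png

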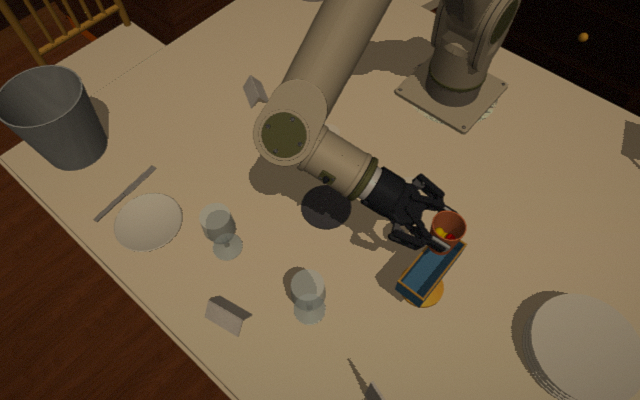

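View pics/w10.png

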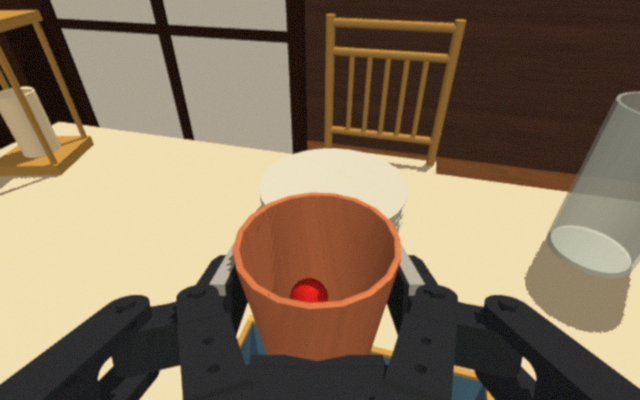

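```bash
cat > p3.py <<'E'
from ik import *
d,_=fit();q=manip.get_obs()['joint_pos'];C=R.from_quat(manip.get_obs()['ee_rot'])
for th in (0,30,60,80,100,120,135):
    T=R.from_euler('y',th,degrees=True)*toolR(90+14*(1-min(th/60,1)),20,0,1)
    b=solve(np.array([.517,.265,.22]),T,d,[q],4)
    v=np.degrees((T*C.inv()).as_rotvec());C=T
    if b: q=b[0]
    z=T.as_matrix()[:,2]
    print(th,None if b is None else q.round(2),'dv',v.round(1),'toolz',z.round(2))
E
python3 p3.py
```

```text
0 [ 0.01  0.51 -0.04  1.77 -1.15  1.49  0.73] dv [ 0.2  0.  -1.7] toolz [-0.23  0.91 -0.34]
30 [-0.    0.58 -0.01  1.74 -1.21  1.59  0.25] dv [-1.8 30.  -6.8] toolz [-0.27  0.93 -0.24]
60 [ 0.03  0.63 -0.05  1.72 -1.22  1.64 -0.26] dv [-5. 30. -5.] toolz [-0.3   0.94 -0.17]
80 [ 0.1   0.72 -0.14  1.67 -1.22  1.7  -0.58] dv [ 0. 20. -0.] toolz [-0.34  0.94 -0.06]
100 [ 0.2   0.8  -0.27  1.66 -1.22  1.71 -0.89] dv [ 0. 20.  0.] toolz [-0.34  0.94  0.06]
120 [ 0.32  0.87 -0.41  1.68 -1.22  1.67 -1.2 ] dv [-0. 20.  0.] toolz [-0.3   0.94  0.17]
135 [ 0.41  0.93 -0.53  1.71 -1.22  1.62 -1.43] dv [ 0. 15. -0.] toolz [-0.24  0.94  0.24]
```

```bash
python3 -m pendant '[[[0,0.3,0],[-0.8,5,-1.5],255],[[0,0.2,0],[-1.3,8,-1.5],255],[[0,0,0],[-1.5,9,-1.5],255],[[0,0,0],[-1.5,9,-1.5],255],[[0,0,0],[-1.5,9,-1],255],[[0,0,0],[-1.5,9,0],255],[[0,0,0],[-1,7,0],255],[[0,0,0],[0,0,0],255]]'; cat > tilt.py <<'E'
from ik import *
o=manip.get_obs();C=R.from_quat(o['ee_rot'])
c=C.apply(toolR(90,20,0,1).inv().apply([0,0,1]))  # cup axis
z=C.apply([0,0,1]);p=o['position']
m=p+.029*c  # mouth centre approx (cup axis at TCP, grip 46mm.. below)
down=np.array([0,0,-1.])-c*(-c[2]);n=np.linalg.norm(down)
lip=m+.03*down/n
print('tilt',np.degrees(np.arccos(c[2])).round(1),'cup',c.round(2),'toolz',z.round(2),'lip',lip.round(4),'p',p.round(4),'q',o['joint_pos'].round(2),'w',round(float(o['grip_width']),3),'t',o['clock'],'F',o['ft_force'].round(1))
E
python3 tilt.py
```

```text
clock: 20.7
position: [0.5179, 0.2576, 0.2294]
ee_rot: [0.729, -0.235, -0.43, -0.477]
ft_force: [0.0, -0.3, -1.0]
grip_width: 0.657
tilt 58.4 cup [0.85 0.1  0.52] toolz [-0.4   0.9  -0.17] lip [0.558  0.2624 0.2191] p [0.5179 0.2576 0.2294] q [-0.03  0.67  0.02  1.62 -1.17  1.76 -0.25] w 0.657 t 20.7 F [ 0.  -0.3 -1. ]
```

```bash
sed -i 's/.029\*c/.0215*c/' tilt.py; python3 -m pendant '[[[-0.7,0.4,-1],[0,0,-1.5],255],[[-0.6,0.4,-1.5],[0,0,-1.5],255],[[0,0,0],[0,0,0],255]]'; python3 tilt.py;  python3 -c "
from h import *
snap('top','t11')
snap('scene','s11')
for n,b in(('t11',(100,250,60,260)),('s11',(180,330,350,510))):
  a=cv2.imread('pics/'+n+'.png');cv2.imwrite('pics/'+n+'c.png',cv2.resize(a[b[0]:b[1],b[2]:b[3]],None,fx=4,fy=4,interpolation=cv2.INTER_CUBIC))"
```

```text
clock: 21.08
position: [0.5054, 0.2641, 0.2046]
ee_rot: [0.725, -0.253, -0.412, -0.491]
ft_force: [1.0, -0.4, -2.4]
grip_width: 0.66
tilt 57.7 cup [0.84 0.05 0.53] toolz [-0.35  0.92 -0.18] lip [0.5395 0.2661 0.1908] p [0.5054 0.2641 0.2046] q [-0.02  0.66  0.01  1.7  -1.2   1.68 -0.19] w 0.66 t 21.075 F [ 1.  -0.4 -2.4]
```

View pics/t11c.png

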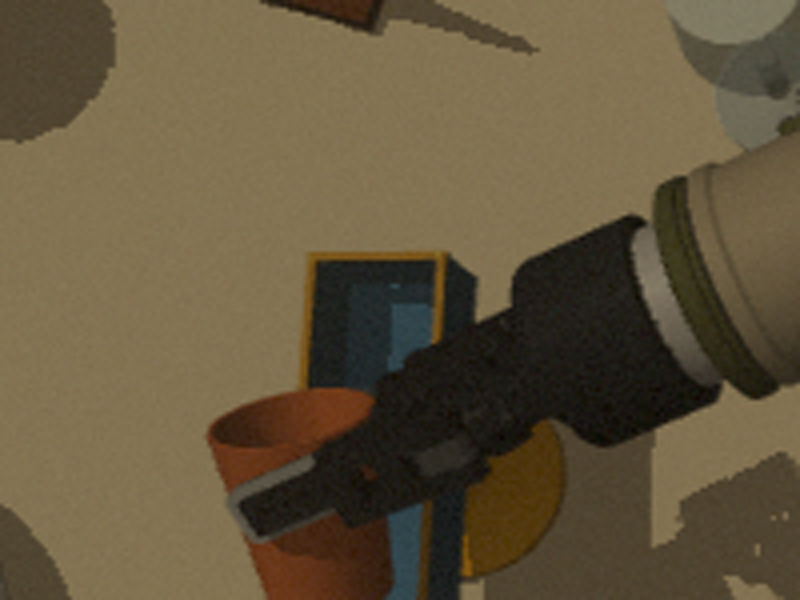

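View pics/s11c.png

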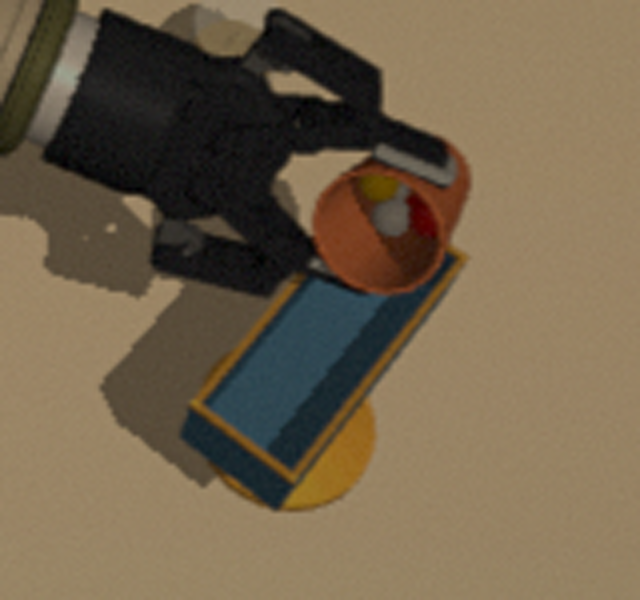

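```bash
python3 -c "
from h import *
for n in('t11','s11'):
  c=dict(np.load('pics/'+n+'.npz'));P=cloud(c);I=c['pixels'].astype(int)
  m=(I[...,0]>1.5*I[...,1])&(I[...,0]>2*I[...,2])&(P[...,2]>.15)&(P[...,2]<.3)&(np.abs(P[...,0]-.52)<.12)&(np.abs(P[...,1]-.26)<.1)
  A=P[m];print(n,m.sum(),A.min(0).round(3),A.max(0).round(3))
"
```

```text
t11 1340 [0.45  0.167 0.179] [0.551 0.292 0.28 ]
s11 830 [0.454 0.206 0.167] [0.543 0.294 0.243]
```

```bash
python3 -m pendant '[[[0,0.3,0],[0,8,0],255],[[0,0,0],[0,8,0],255],[[0,0,0],[0,6,0],255],[[0,0,0],[0,0,0],255]]'; python3 tilt.py
```

```text
clock: 21.68
position: [0.509, 0.2662, 0.2094]
ee_rot: [0.633, -0.341, -0.542, -0.434]
ft_force: [1.0, -0.0, -1.4]
grip_width: 0.655
tilt 79.6 cup [0.98 0.05 0.18] toolz [-0.39  0.92 -0.03] lip [0.5356 0.2676 0.1837] p [0.509  0.2662 0.2094] q [ 0.02  0.76 -0.05  1.65 -1.23  1.78 -0.52] w 0.655 t 21.675 F [ 1.  -0.  -1.4]
```

```bash
python3 -m pendant '[[[-0.2,0,-0.3],[0,5,0],255],[[-0.2,0,-0.3],[0,5,0],255],[[-0.1,0,-0.2],[0,5,0],255],[[0,0,0],[0,0,0],255],[[0,0,0],[0,0,0],255]]'; python3 tilt.py;  python3 -c "
from h import *
snap('top','t12')
snap('scene','s12')
for n,b in(('s12',(180,330,350,510)),):
  a=cv2.imread('pics/'+n+'.png');cv2.imwrite('pics/'+n+'c.png',cv2.resize(a[b[0]:b[1],b[2]:b[3]],None,fx=4,fy=4,interpolation=cv2.INTER_CUBIC))"
```

```text
clock: 22.3
position: [0.5064, 0.2655, 0.2044]
ee_rot: [-0.562, 0.392, 0.615, 0.39]
ft_force: [0.4, 0.3, -1.7]
grip_width: 0.659
tilt 93.6 cup [ 1.    0.05 -0.06] toolz [-0.39  0.92  0.06] lip [0.5259 0.2665 0.1732] p [0.5064 0.2655 0.2044] q [ 0.08  0.82 -0.13  1.65 -1.25  1.79 -0.72] w 0.659 t 22.3 F [ 0.4  0.3 -1.7]
```

View pics/s12c.png

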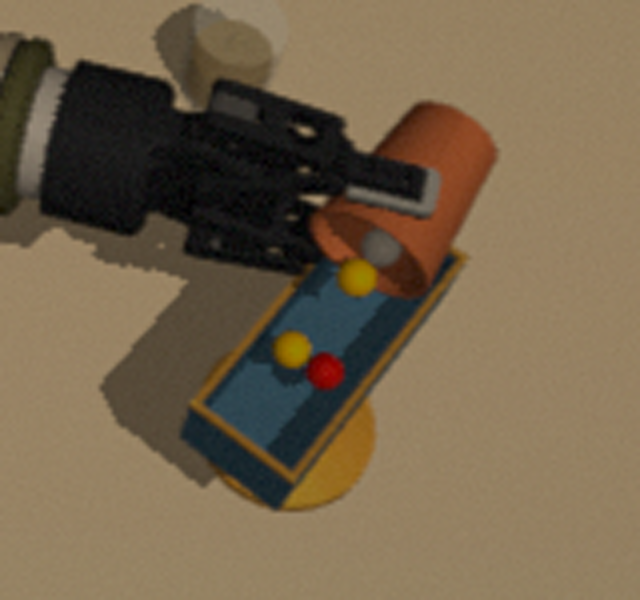

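```bash
python3 -m pendant '[[[0,0,0],[0,4,1],255],[[-0.1,0,-0.2],[0,4,1],255],[[-0.1,0,-0.2],[0,5,1],255],[[-0.1,0,-0.2],[0,5,1],255],[[-0.1,0,-0.1],[0,5,0],255],[[0,0,0],[0,0,0],255],[[0,0,0],[0,0,0],255]]'; python3 tilt.py;  python3 -c "
from h import *
snap('scene','s13')
for n,b in(('s13',(180,330,350,510)),):
  a=cv2.imread('pics/'+n+'.png');cv2.imwrite('pics/'+n+'c.png',cv2.resize(a[b[0]:b[1],b[2]:b[3]],None,fx=4,fy=4,interpolation=cv2.INTER_CUBIC))"
```

```text
clock: 23.28
position: [0.5035, 0.2661, 0.2007]
ee_rot: [-0.443, 0.439, 0.728, 0.284]
ft_force: [-0.2, 0.0, -1.5]
grip_width: 0.652
tilt 116.1 cup [ 0.89  0.12 -0.44] toolz [-0.4   0.89  0.22] lip [0.5095 0.2669 0.1643] p [0.5035 0.2661 0.2007] q [ 0.15  0.93 -0.24  1.62 -1.25  1.84 -1.06] w 0.652 t 23.275 F [-0.2  0.  -1.5]
```

View pics/s13c.png

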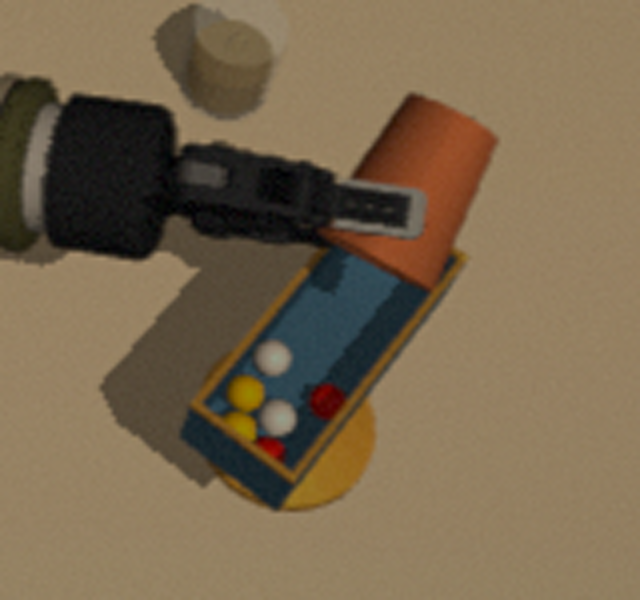

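```bash
python3 -m pendant '[[[0,0,1],[0,0,0],255],[[0,0,2],[0,0,0],255],[[0,0,2],[0,-8,0],255],[[0,0,0.5],[0,-9,0],255],[[0,0,0],[0,-9,0],255],[[0,0,0],[0,-9,0],255],[[0,0,0],[0,-9,0],255],[[0,0,0],[0,-9,0],255],[[0,0,0],[0,-9,0],255],[[0,0,0],[0,-9,0],255],[[0,0,0],[0,-9,0],255],[[0,0,0],[0,0,0],255]]'; python3 tilt.py; python3 tg2.py .515 .2 .25 90 20 0
```

```text
clock: 24.82
position: [0.5025, 0.2674, 0.2734]
ee_rot: [0.817, -0.137, -0.247, -0.503]
ft_force: [-0.2, -0.2, -0.6]
grip_width: 0.654
tilt 33.3 cup [0.53 0.12 0.84] toolz [-0.27  0.89 -0.37] lip [0.5384 0.2757 0.2749] p [0.5025 0.2674 0.2734] q [ 0.23  0.44 -0.33  1.73 -1.02  1.47 -0.04] w 0.654 t 24.825 F [-0.2 -0.2 -0.6]
shift [ 1.25 -6.74 -2.34] rot [  6.5 -32.7  -3.4] tot 33.5 
q [ 0.23  0.44 -0.33  1.73 -1.02  1.47 -0.04] p [0.5025 0.2674 0.2734] F [-0.2 -0.2 -0.6] T [-1.18 -0.38  0.06] w 0.654 t 24.825
```

```bash
python3 -m pendant '[[[0,-1,0],[1.6,-8.2,-0.8],255],[[0,-3,0],[1.6,-8.2,-0.8],255],[[0.3,-4,0],[1.6,-8.2,-0.8],255],[[0.3,-4,0],[1.6,-8.2,-0.8],255],[[0.3,-4,-0.5],[0,0,0],255],[[0.3,-4,-0.5],[0,0,0],255],[[0.3,-3,-1],[0,0,0],255],[[0.3,-2,-1],[0,0,0],255],[[0,0,0],[0,0,0],255]]'; python3 tg2.py .5282 -.0089 .2 90 20 0;python3 -c "
from h import *
snap('scene','s14')
c=snap('top','t14');P=cloud(c)
m=(P[...,2]>.128)&(P[...,2]<.145)&(np.abs(P[...,0]-.533)<.1)&(np.abs(P[...,1]-.267)<.06)
A=P[m];print(cv2.minAreaRect(A[:,:2].astype(np.float32)*1000),m.sum())
print(np.linalg.lstsq(np.c_[A[:,:2]-[.533,.267],np.ones(len(A))],A[:,2],rcond=None)[0])"
```

```text
clock: 25.95
position: [0.5187, 0.0115, 0.2469]
ee_rot: [0.818, -0.002, -0.004, -0.576]
ft_force: [-0.6, 1.5, -1.4]
grip_width: 0.654
shift [ 0.95 -2.04 -4.69] rot [-0.3 -0.5 -0.1] tot 0.6 
q [ 0.59  0.49 -0.19  1.73 -0.97  1.64  0.72] p [0.5187 0.0115 0.2469] F [-0.6  1.5 -1.4] T [-1.27  0.   -0.03] w 0.654 t 25.95
((535.0043334960938, 267.8494567871094), (150.8227996826172, 60.254581451416016), 0.4661526679992676) 768
[-0.00417778  0.00318676  0.13344724]
```

View pics/s14.png

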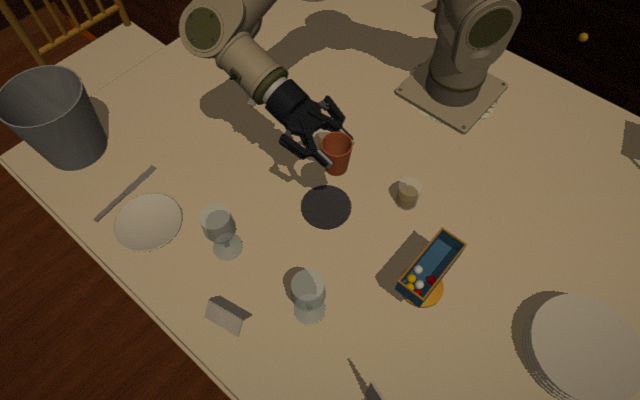

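View pics/t14.png

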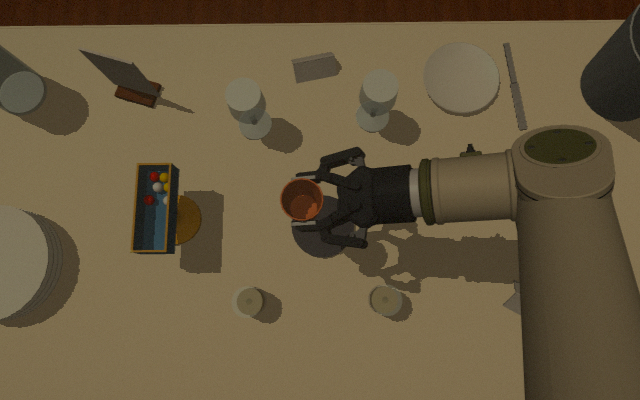

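```bash
python3 -m pendant '[[[0.5,-1,-2],[-0.3,-0.5,0],255],[[0.5,-1,-3],[0,0,0],255],[[0,0,-4],[0,0,0],255],[[0,0,-4],[0,0,0],255],[[0,0,-2.5],[0,0,0],255],[[0,0,-1],[0,0,0],255],[[0,0,0],[0,0,0],255]]'; python3 tg2.py .5282 -.0089 .063 90 20 0
```

```text
clock: 26.92
position: [0.5296, 0.0024, 0.0843]
ee_rot: [0.818, 0.008, -0.001, -0.575]
ft_force: [-0.2, -0.5, -1.4]
grip_width: 0.656
shift [-0.14 -1.13 -2.13] rot [-0.2  0.4 -0.9] tot 1.0 
q [ 0.58  0.77 -0.17  1.7  -0.92  1.49  0.94] p [0.5296 0.0024 0.0843] F [-0.2 -0.5 -1.4] T [-1.28  0.01 -0.02] w 0.656 t 26.925
```

```bash
python3 -m pendant '[[[-0.1,-0.8,-0.6],[-0.2,0.4,-0.9],255],[[0,-0.4,-0.7],[0,0,0],255],[[0,0,-0.3],[0,0,0],255],[[0,0,0],[0,0,0],255]]'; python3 tg2.py .5282 -.0089 .0615 90 20 0
```

```text
clock: 27.42
position: [0.5297, -0.011, 0.0697]
ee_rot: [0.819, 0.0, 0.002, -0.573]
ft_force: [0.1, -0.8, -1.6]
grip_width: 0.649
shift [-0.15  0.21 -0.82] rot [0.1 0.2 0.1] tot 0.2 
q [ 0.59  0.8  -0.16  1.69 -0.92  1.49  0.95] p [ 0.5297 -0.011   0.0697] F [ 0.1 -0.8 -1.6] T [-1.28 -0.01 -0.01] w 0.649 t 27.425
```

```bash
python3 -m pendant '[[[0,0.1,-0.4],[0.1,0.2,0],255],[[0,0,-0.2],[0,0,0],255],[[0,0,0],[0,0,0],255]]'; python3 tg2.py .5282 -.0089 .0615 90 20 0;python3 -m pendant '[[[0,0,-0.15],[0,0,0],255],[[0,0,-0.1],[0,0,0],255]]'; python3 tg2.py .5282 -.0089 .0615 90 20 0
```

```text
clock: 27.8
position: [0.5298, -0.0096, 0.0636]
ee_rot: [0.819, -0.001, 0.0, -0.574]
ft_force: [0.4, 1.0, -1.4]
grip_width: 0.653
shift [-0.16  0.07 -0.21] rot [-0.1 -0.   0.1] tot 0.1 
q [ 0.59  0.81 -0.16  1.69 -0.92  1.48  0.96] p [ 0.5298 -0.0096  0.0636] F [ 0.4  1.  -1.4] T [-1.3   0.02  0.  ] w 0.653 t 27.8
clock: 28.05
position: [0.5299, -0.0095, 0.0614]
ee_rot: [0.819, -0.0, 0.0, -0.574]
ft_force: [-1.2, 0.2, 4.3]
grip_width: 0.652
shift [-0.17  0.06  0.01] rot [-0.1  0.   0.1] tot 0.1 
q [ 0.59  0.82 -0.16  1.69 -0.92  1.48  0.96] p [ 0.5299 -0.0095  0.0614] F [-1.2  0.2  4.3] T [-0.32  0.25  0.22] w 0.652 t 28.05
```

```bash
python3 -m pendant '[[[0,0,0],[0,0,0],255],[[0,0,0],[0,0,0],80],[[0,0,0],[0,0,0],65],[[0,0,0],[0,0,0],30],[[0,0,0],[0,0,0],0],[[0,0,0],[0,0,0],0],[[0,0,0],[0,0,0],0]]' 20; python3 tg2.py .5282 -.0089 .0615 90 20 0;python3 -c "
from h import *
snap('wrist','w15')"
```

```text
clock: 28.92
position: [0.5301, -0.0095, 0.0618]
ee_rot: [0.819, -0.0, 0.001, -0.574]
ft_force: [-0.3, -0.1, -0.2]
grip_width: 1.001
shift [-0.19  0.06 -0.03] rot [-0.1  0.   0.1] tot 0.1 
q [ 0.59  0.82 -0.16  1.69 -0.92  1.48  0.96] p [ 0.5301 -0.0095  0.0618] F [-0.3 -0.1 -0.2] T [-1.09 -0.04 -0.01] w 1.001 t 28.925
```

View pics/w15.png

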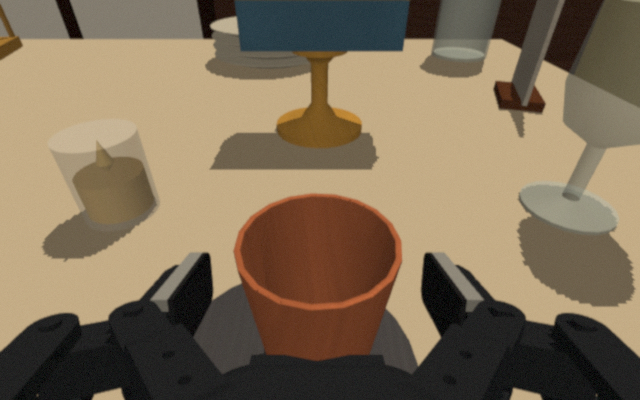

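Cup released, standing. Back straight out along the tool axis.

```bash
python3 -m pendant '[[[0,-1,0.4],[0,0,0],0],[[0,-1.5,0.5],[0,0,0],0],[[0,-2,0.7],[0,0,0],0],[[0,-3,1],[0,0,0],0],[[0,-3,1],[0,0,0],0],[[0,-3,2],[0,0,0],0],[[0,-2,4],[0,0,0],0],[[0,0,3],[0,0,0],0],[[0,0,0],[0,0,0],0],[[0,0,0],[0,0,0],0]]'; python3 tg2.py .5282 -.0089 .0615 90 20 0;python3 -c "
from h import *
snap('wrist','w16');snap('scene','s16')
c=snap('top','t16');P=cloud(c)
Z=P[...,2]
def rep(n,m):
  A=P[m];(x,y),r=cv2.minEnclosingCircle(A[:,:2].astype(np.float32)*1000);print(n,round(x,1),round(y,1),round(r,1),np.median(A[:,2]).round(4))
near=lambda x,y,r:np.hypot(P[...,0]-x,P[...,1]-y)<r
rep('rim',near(.529,-.01,.05)&(Z>.075)&(Z<.095))
I=c['pixels'].astype(int)
rep('tray',near(.529,-.01,.09)&(I.sum(-1)<150)&(Z>.004)&(Z<.014))
for n,x,y,h in(('ga',.742,-.117,.145),('gb',.728,.119,.145),('ca',.379,-.126,.064),('cb',.378,.117,.064)): rep(n,near(x,y,.06)&(abs(Z-h)<.008))
m=(Z>.128)&(Z<.145)&(np.abs(P[...,0]-.533)<.1)&(np.abs(P[...,1]-.267)<.06)
A=P[m];print(cv2.minAreaRect(A[:,:2].astype(np.float32)*1000))
print(np.linalg.lstsq(np.c_[A[:,:2]-[.533,.267],np.ones(len(A))],A[:,2],rcond=None)[0])
a=cv2.imread('pics/t16.png');cv2.imwrite('pics/t16c.png',cv2.resize(a[140:300,100:360],None,fx=3,fy=3,interpolation=cv2.INTER_CUBIC))"
```

```text
clock: 30.22
position: [0.5272, -0.1824, 0.1939]
ee_rot: [0.821, -0.004, 0.002, -0.571]
ft_force: [0.4, -0.2, -0.3]
grip_width: 1.001
shift [  0.1   17.35 -13.24] rot [ 0.3 -0.1  0.5] tot 0.6 
q [ 0.73  0.76 -0.07  1.4  -0.84  1.85  0.81] p [ 0.5272 -0.1824  0.1939] F [ 0.4 -0.2 -0.3] T [-0.98  0.03  0.  ] w 1.001 t 30.225
rim 530.8 -10.3 29.9 0.0822
tray 517.7 -15.8 59.6 0.008
ga 741.7 -117.1 31.9 0.1444
gb 728.1 119.0 31.7 0.1446
ca 379.3 -126.3 27.0 0.0639
cb 378.1 116.9 27.1 0.064
((535.0010375976562, 268.0377197265625), (150.9280242919922, 60.65657424926758), 0.46479031443595886)
[-0.00266981 -0.0024134   0.13335364]
```

View pics/t16c.png

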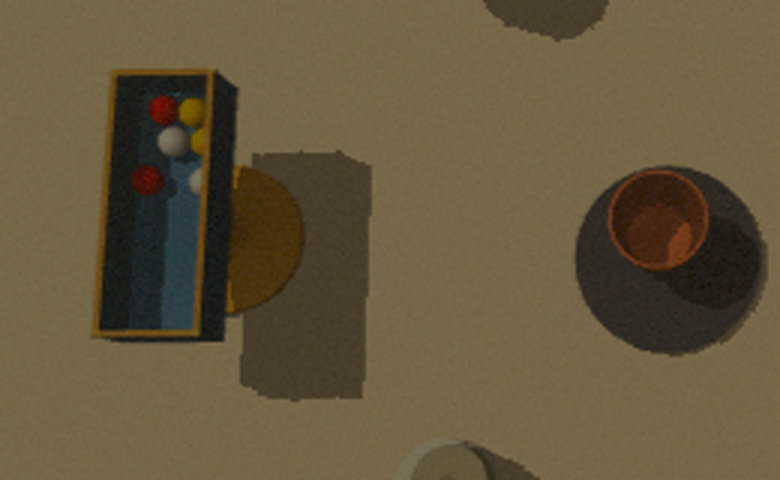

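View pics/s16.png

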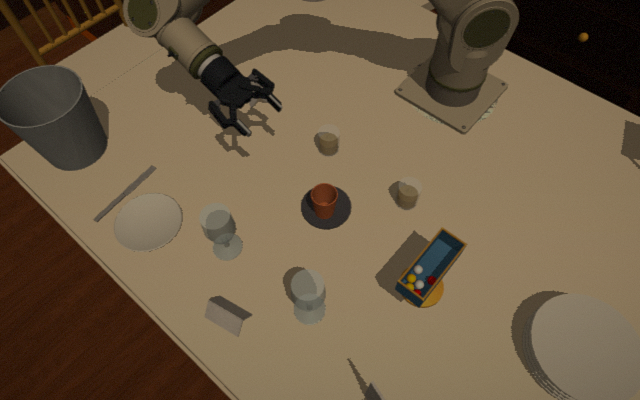

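```bash
python3 -c "
from workcell import manip
print(manip.hand_in())"
```

```text
the job is handed in; nothing more can be done
None
```

The job is done and handed in at about 30 s of the 72 s. The dish went onto the pedestal first, then I tipped the six candies in from the cup, and set the cup back on its tray.

**Last checks, from the camera images:**
- **Dish:** it balances on its own, about 2 mm off the pedestal's centre. Its tilt is about 0.2°, no more than the measurement noise.
- **Candies:** all six are in the dish (two red, two yellow, two white), resting towards its far end.
- **Cup:** it is empty and upright, about 14 mm off the tray's centre. That puts its base wholly on the tray, with about 23 mm to spare.
- **Goblets and candles:** all four are within 1 mm of where they started.
- **Robot:** the gripper is open and clear of everything.

No check failed or disagreed. Wrist force readings stayed under 6 N, but I only sampled them at the end of each move.

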